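# Couple the hand-rest bridge to its ball post over the mosaic

### The job

Set the hand-rest bridge across the unfinished mosaic: lower its socket onto the ball of the stand with its two feet on the rubber strip at the other end, press the crown down until the ball is fully home, and only then push the latch lever right down. Nobody measured where the post was last clamped on its rail or how high, so find the ball by sight or a light touch and never lean on anything; leave the other things on the bench where they are and let go of everything at the end.

Things in the scene. Friction and masses are not known exactly. Their poses are not given: they have to be found in the camera images.
- bridge: Hand-rest bridge, 0.5 to 0.7 kg, loose, 300 mm long: grey round socket cup 50 mm across, flat bar 30 mm wide (x 53 to 273, z -14 to -4 mm), wooden hand rest, cross-piece with two rubber feet. Starts level, socket lugs on a loose 28 mm wooden block, feet on the table. Origin: on the bore axis, where the ball's centre lies once home. +x along the bar to the feet, z up. Balances near x = 124 mm.
- grip (a point): Middle of the stretch of wooden hand rest to lift by, on the bridge at x = 150, z = 4 mm. The wood is 34 mm wide across the bar, 16 mm high (top 8 mm above this point), x = 120 to 250 mm; it sits on the 30 mm wide bar.
- foot (a point): Point midway between the undersides of the two rubber feet (each 16 mm across, 60 mm apart across the bar), on the bridge at x = 262, z = -42 mm.
- lever (a joint): Latch lever, rad: 0 = up (open, 43 degrees above the bar), 0.75 = right down over the bar (shut, hard stop). Hinge across the bar at x = 32, z = 3 mm of the bridge. Stiff: 0.3 N m, so 5 to 8 N at its thumb plate; stays where left. Its hook closes under the ball only if the ball is home. Starts at 0 to 0.12.
- thumb (a point): Middle of the top of the lever's ribbed thumb plate (22 x 26 mm), 68 mm along the lever from its hinge. In the bridge's frame: lever up, x about 77, z about 54 mm; down, x = 100, z = 10 mm. Push it down along its arc; never with more than 30 N.
- pin (a joint): Seat indicator, m: slanted steel pin with a brass head on the socket's nose (the side away from the bar), at 45 degrees. 0 = in, ball not home; the ball pushes it out to 0.004 to 0.006 once home.
- stand: Plywood board 406 x 120 x 9 mm, fixed. Origin: under the middle of its slot rail, at table height; +x along the board to the rubber strip, z up. An upright post with a 30 mm steel ball on a 14 mm neck is clamped on the rail, where is not measured: its axis lies at y = 0, anywhere from x = -40 to +40 mm, the ball's centre 59 to 87 mm above the table; its foot and collar reach up to 31 mm.
- pad (a point): Centre of the top of the black rubber strip, 17 mm above the table, at x = 260 mm of the stand; the strip is 120 mm long (along the board) and 104 mm wide. The bridge's feet stand on it. A mosaic (top 15 mm above the table) lies between x = 82 and 194 mm. With the post at its lowest the bridge is level, else it slopes down to the feet by up to 6 degrees.
- glue_bottle: White glue bottle with a red cap, 53 mm wide, 153 mm high, standing. Leave alone.
- tape_masking: Roll of masking tape, 104 mm wide, 25 mm high. Leave alone.
- slab_green: Greenish stone slab, 58 x 102 x 14 mm. Leave alone.
- mouth (a point): Centre of the socket's mouth, underneath, 6 mm below the bridge's origin: 40 mm flare into a 33 mm bore, flat seat at its end. Lugs beside the cup reach y = +-33 mm, z = -14 mm (bridge frame); the open latch hook hangs to z = -26 mm at x = 26 to 46 mm. Spring plungers in the lugs stop the ball 13 to 17 mm short of home.
- crown: Flat round press face on top of the socket. Origin: centre of its top, 24 mm above the bridge's origin; 33 mm across. The place to press: 6 to 15 N down (the bridge's own weight is not enough) forces the plungers over the ball's widest part; from there it is 13 to 17 mm to the hard seat. Never more than 35 N.
- lever_arm: The lever's arm: a straight steel strip 13 mm wide and 80 mm long that ends in the thumb plate. Origin: on the hinge axis; +x along the arm, +z out of its upper face, which lies 7 mm above the axis.

How it is judged:
By the outcome, as a careful person would: the job done as asked, in the order asked, and still so for the second after the job is handed in, with the robot touching nothing.
It also fails if it takes over 72 s, if anything falls off the work surface, if the arm or the gripper's body presses on something with over 40 N, if the wrist force passes 120 N, or if a joint passes its speed limit or range.

### The arm

A 6-joint arm with a two-finger parallel gripper is mounted at the origin on the work surface; the furniture and walls round the work are solid. World frame = base frame: x ahead of the robot, y to its left, z up, the work surface at z = 0. Lengths are in mm, angles in rad, forces in N, time in s.
With the tool pointing down it reaches from about 350 to 725 mm from the base axis. Payload 6 kg.
Tool frame: the origin (TCP) lies at the very end of the fingers, on their centre line; the grasp point (between the pads) lies 19 mm behind it; x points along the fingers, y is the direction in which the jaws open and shut, and the axes are right-handed (so a half turn about x gives the same grasp; the last joint's range is limited). The gripper opens to 85 mm and grips with 20 to 120 N. Pads are 22 mm wide; open, the fingers measure 114 mm over their backs; the gripper's body (76 mm by 85 mm) begins 54 mm behind the grasp point. The pads swing forward as they close: fully open they stand 13 mm farther back than shut.
Start: joints at [0.334, 0.04, 0.085, 0, -1.615, -0.334], TCP at [599.978, 0.018, 231.261] pointing down, gripper open.
Joint ranges: [-2.56, 2.56], [-1.29, 2.01], [-1.08, 1.49], [-3.29, 1.98], [-2.81, -0.18], [-2.99, 2.99]. Speed limits (rad/s): [2.57, 2.57, 3.01, 3.14, 3.14, 3.14].

### API

Orientations are given as a unit quaternion [w, x, y, z].
In Python, from bench import bot, viewer gives the robot as it stands.
- The arm moves only by the tool move_arm, never from a script. Its argument "deltas" is a list of rows, each a list of 7 numbers: the closure, from 0 (fully open) to 1 (shut), then the shift along the tool's x, y, z in m, then the turn, a rotation vector about the tool's x, y, z in degrees. A call has 1 to 12 rows; each row shifts and turns the pose as measured when the row begins, along the tool's axes as they then stand; what a row does not reach is not made up. A row lasts 1/12 s, in which the tool goes at most 41.7 mm and 7.16 degrees, less where a joint would pass 70% of its speed; a pose out of reach is approached as far as the arm can. A call with a gripper value outside its range is refused whole. The fingers move at their own pace and stop on an object; "force" is the grip in N (left out, the last holds). Time passes only in rows, so rows that do not move let the fingers close. It gives the time, the measured TCP pose, the force and the opening at its end, in the units of the state.
- bot.get_state(): the state, without advancing time (a new reading comes with each control period).
- viewer.camera(name): name is "scene" or "side" or "wrist"; returns (picture, depth): 420x560x3 uint8, red, green, blue; 420x560 float32, mm along the optical axis (not along the pixel's ray), 0 where there is no reading.
- viewer.calibration(name): a dict with "mtx" (3x3 intrinsics, pixels), "view" (4x4, takes a point from world to camera coordinates); the wrist camera has in their place "T_tool_cam" (4x4, takes a point from camera to tool coordinates, whose origin is the TCP and whose axes are the tool frame's). Camera axes: x right, y up, looking along -z (the intrinsics and any distortion apply to the point x, -y, -z); pixel columns grow to the right and rows downward; lengths in mm; the calibration is good to about 2 mm. The wrist camera is an equidistant fisheye: a pixel r from the principal point sees the ray r / f radians off the axis. A picture is of the moment at which its call begins: read the wrist's pose just before it. calibration takes no time and is no camera call.
- bot.close_job(): hands the job in, once; it reports no verdict.
The state is a dict: "t": time; "joint_pos": joint angles; "joint_velocities": joint speeds; "joint_torque": joint torques, N m; "tool_pos": TCP position; "orientation": TCP orientation; "contact_force": force on the tool from outside, world axes, zero at the start; "wrist_torque": the same for the moment, N m; "finger_gap": opening from 0.0 (shut) to 1.0 (fully open).
Only numpy, scipy, OpenCV 4.12 (cv2) and the standard library are available. Lean on these libraries where they do the work, as an engineer would, in place of code of your own. Each camera call takes 0.05 s, during which the arm holds its last target.

## Working session

There is one attempt and no reset: what is moved stays moved. The work goes in short steps, Python scripts to look and compute and a tool call to move; the robot and the scene stay as the last step left them, time stands still between calls to the robot, and variables do not carry over. Pictures are saved under pics/ and viewed, and the job is handed in when it is done.

Besides the shell and the picture viewer there is one more tool, called after ">>>" by a JSON object that holds its "api" and its "payload". move_arm: Moves the arm, as the interface text tells. Its arguments: {"type":"object","properties":{"deltas":{"type":"array"},"force":{"type":"number"}},"required":["deltas"]}

```bash
mkdir -p pics; ls
cat > h.py <<'E'
import numpy as np, cv2
from bench import bot, viewer
from scipy.spatial.transform import Rotation as R
def save(n,img): cv2.imwrite(f'pics/{n}.png',cv2.cvtColor(img,cv2.COLOR_RGB2BGR))
def cloud(name,depth):
    c=viewer.calibration(name); K=c['mtx'];V=np.array(c['view'])
    v,u=np.mgrid[0:420,0:560]
    d=c.get('dist',None)
    x=(u-K[0][2])/K[0][0]; y=(v-K[1][2])/K[1][1]
    P=np.stack([x*depth,-y*depth,-depth,np.ones_like(depth)],-1)
    W=P@np.linalg.inv(V).T
    return W[...,:3]
def proj(name,p):
    c=viewer.calibration(name);K=np.array(c['mtx']);V=np.array(c['view'])
    q=V@np.append(p,1); q=np.array([q[0],-q[1],-q[2]]); q=K@q; return q[:2]/q[2]
def Rt():
    s=bot.get_state(); q=s['orientation']; return np.array(s['tool_pos']),R.from_quat([q[1],q[2],q[3],q[0]])
E
python3 - <<'E'
from h import *
print(bot.get_state())
for n in ['scene','side','wrist']:
    print(n,viewer.calibration(n))
    p,d=viewer.camera(n); save(n+'0',p); np.save(n+'0.npy',d); print(d.min(),d.max())
E
```

```text
pics
{'t': 0.0, 'joint_pos': array([ 3.33689199e-01,  4.07985656e-02,  8.37921275e-02, -4.83186790e-04,
       -1.61547616e+00, -3.33695250e-01]), 'joint_velocities': array([ 4.61684364e-04,  1.02389711e-03,  7.47518038e-05,  3.29266399e-04,
       -3.17875587e-04, -5.39595601e-04]), 'joint_torque': array([-7.27207535e-04, -3.68200672e+01,  3.47413230e+01,  6.93227157e+00,
       -5.48646509e-03, -9.47124363e-06]), 'tool_pos': array([5.99671024e+02, 8.28152158e-02, 2.30272247e+02]), 'orientation': array([ 0.49953413, -0.4995898 ,  0.50045792,  0.50041737]), 'contact_force': array([ 0.3918763 , -0.23281611, -0.07626395]), 'wrist_torque': array([ 0.00485872,  0.0155094 , -0.0225869 ]), 'finger_gap': 0.9989587424974248}
scene {'mtx': array([[508.14164989,   0.        , 270.97185487],
       [  0.        , 508.14164989, 212.636975  ],
       [  0.        ,   0.        ,   1.        ]]), 'view': array([[-8.63053743e-01, -5.04682633e-01, -2.08248783e-02,
         4.78480412e+02],
       [ 2.31736386e-01, -4.32250238e-01,  8.71468863e-01,
        -2.21351880e+02],
       [-4.48816759e-01,  
[... 529 characters left out ...]
, -7.37301643e-01,  5.66886702e-01,
        -1.07938284e+03],
       [ 0.00000000e+00,  0.00000000e+00,  0.00000000e+00,
         1.00000000e+00]])}
0.0 3999.999
wrist {'mtx': array([[325.1922621 ,   0.        , 280.86143065],
       [  0.        , 325.1922621 , 209.36104209],
       [  0.        ,   0.        ,   1.        ]]), 'T_tool_cam': array([[-1.38469994e-03,  2.88749758e-01, -9.57403603e-01,
        -1.42061907e+02],
       [ 9.99998896e-01, -1.16648799e-04, -1.48148672e-03,
        -8.33604162e-02],
       [-5.39458911e-04, -9.57404598e-01, -2.88749277e-01,
        -7.31650159e+01],
       [ 0.00000000e+00,  0.00000000e+00,  0.00000000e+00,
         1.00000000e+00]])}
0.0 1590.4165
```

View pics/scene0.png

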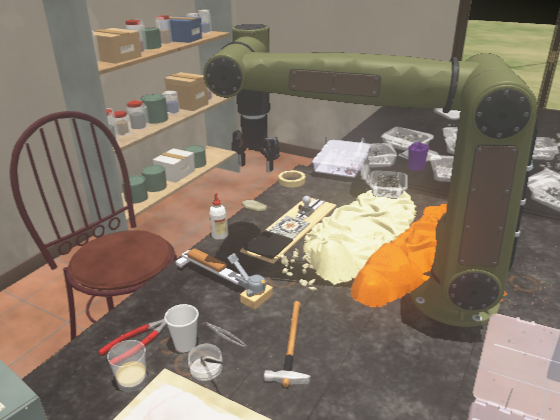

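View pics/side0.png

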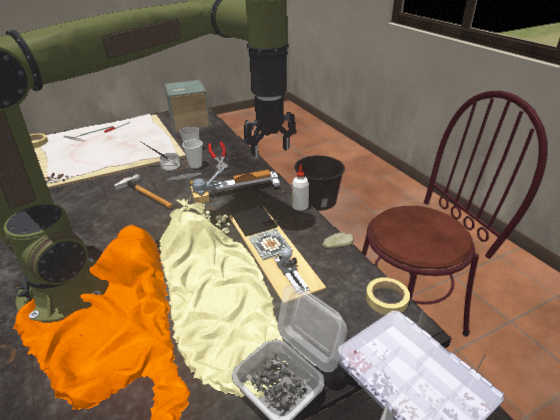

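View pics/wrist0.png

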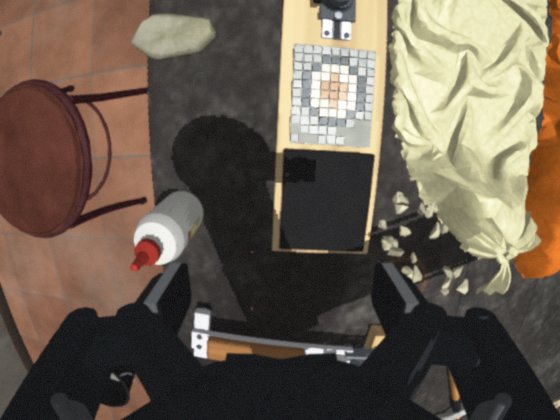

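The scene view shows the bridge at about (235,275) with its socket on the block at (255,290). The stand is at about (290,225), with the pad near and the ball post far, at about (305,205). Next I'll build point clouds and zoom in.

Run:
```python
from h import *
p0,r0=Rt(); print(r0.as_matrix().round(2))
for n,(a,b,c,d) in dict(scene=(180,310,170,350),side=(160,310,180,330)).items():
    im=cv2.imread(f'pics/{n}0.png')[a:b,c:d]; cv2.imwrite(f'pics/{n}z.png',cv2.resize(im,None,fx=4,fy=4,interpolation=cv2.INTER_CUBIC))
D={n:np.load(n+'0.npy') for n in('scene','side')}
W={n:cloud(n,D[n]) for n in D}
# top-down height & colour maps, x 350..900, y -450..450
for n in W:
    im=cv2.imread(f'pics/{n}0.png'); w=W[n].reshape(-1,3); col=im.reshape(-1,3)
    ok=(D[n].ravel()>0)&(w[:,2]<200)&(w[:,2]>-30)&(w[:,0]>350)&(w[:,0]<850)&(w[:,1]>-400)&(w[:,1]<350)
    w=w[ok];col=col[ok]; o=np.argsort(w[:,2]); w=w[o];col=col[o]
    M=np.zeros((600,800,3),np.uint8)
    for q,cc in zip(w,col):
        a=int((350-q[1])/750*800); b=int((850-q[0])/500*533)
        cv2.rectangle(M,(a-1,b-1),(a+1,b+1),cc.tolist(),-1)
    cv2.imwrite(f'pics/{n}_top.png',M)
    t=(w[:,2]<10); print(n,np.median(w[t,2]),len(w))
for q in [(600,0,0),(600,100,0),(600,-100,0)]: print(proj('scene',q),proj('side',q))
```

```text
[[-0. -1.  0.]
 [-0.  0.  1.]
 [-1.  0. -0.]]
scene 0.9487979157062796 17644
side 0.5462516521785687 20771
[258.48415091 238.75681239] [272.44652245 223.05932671]
[241.07349632 254.42375426] [258.76705444 207.11432927]
[274.34219406 224.48698474] [287.77115246 240.92195019]
```

View pics/scenez.png

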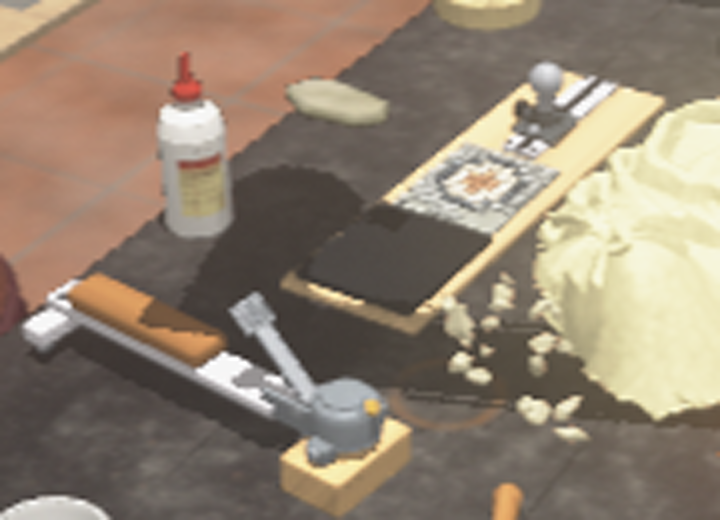

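View pics/sidez.png

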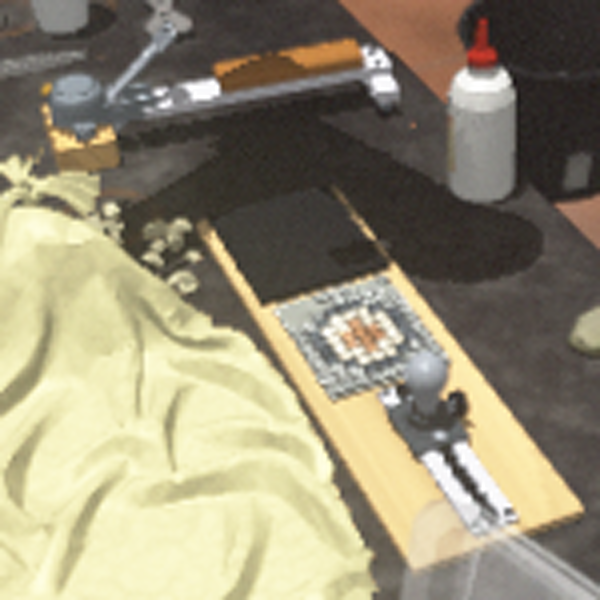

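View pics/scene_top.png

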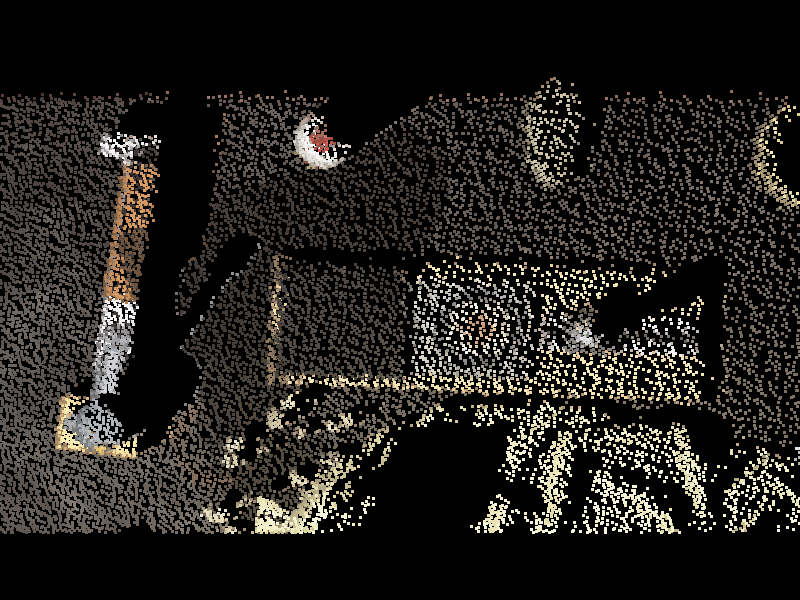

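View pics/side_top.png

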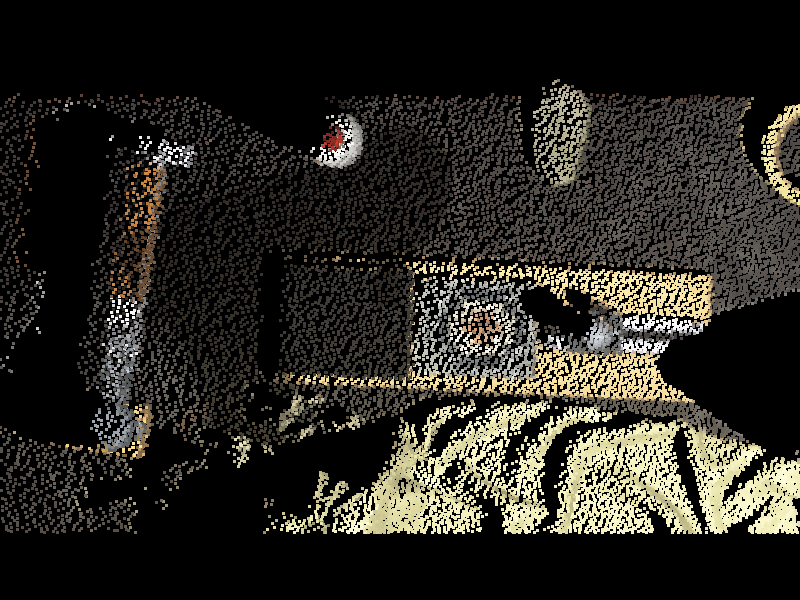

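The zooms show the bridge with its wooden rest toward +x and the socket on the block near (452, 255). The stand runs along world y, with the ball near (540, -203). Now I'll fit the ball, the board and the bridge numerically.

```bash
cat >> h.py <<'E'
from scipy.optimize import least_squares
def wcloud(depth,p,r):
    c=viewer.calibration('wrist');K=np.array(c['mtx']);T=np.array(c['T_tool_cam'])
    v,u=np.mgrid[0:420,0:560]; dx=(u-K[0,2])/K[0,0];dy=(v-K[1,2])/K[1,1]
    th=np.hypot(dx,dy); t=np.where(th<1.4,np.tan(np.minimum(th,1.4)),0)/np.maximum(th,1e-9)
    P=np.stack([dx*t*depth,-dy*t*depth,-depth],-1)
    return (P@T[:3,:3].T+T[:3,3])@r.as_matrix().T+p
def wproj(q,p,r):
    c=viewer.calibration('wrist');K=np.array(c['mtx']);T=np.array(c['T_tool_cam'])
    x=r.inv().apply(np.array(q)-p); x=(x-T[:3,3])@T[:3,:3]; x=np.array([x[0],-x[1],-x[2]])
    s=np.hypot(x[0],x[1]); th=np.arctan2(s,x[2]); return np.array([K[0,2]+K[0,0]*th*x[0]/s,K[1,2]+K[0,0]*th*x[1]/s])
def sphere(P,rad=15):
    f=lambda q:np.linalg.norm(P-q,axis=1)-rad
    r=least_squares(f,P.mean(0)-[0,0,5],loss='soft_l1',f_scale=1); return r.x,np.abs(r.fun).mean()
E
python3 - <<'E'
from h import *
for n in('scene','side','wrist'):
    d=np.load(n+'0.npy')
    if n=='wrist':
        p,r=Rt(); W=wcloud(d,p,r)
    else: W=cloud(n,d)
    im=cv2.cvtColor(cv2.imread(f'pics/{n}0.png'),cv2.COLOR_BGR2HSV).reshape(-1,3).astype(int)
    w=W.reshape(-1,3); ok=d.ravel()>0; 
    B=ok&(np.hypot(w[:,0]-540,w[:,1]+203)<40)&(w[:,2]>45)&(w[:,2]<120)
    if B.sum()>5:
        top=w[B][:,2].max(); print(n,'ball n',B.sum(),'top',top)
        b=w[B]; b=b[b[:,2]>top-22]; c,e=sphere(b); print('  sphere',c,e)
    # wood board
    wood=ok&(w[:,2]>4)&(w[:,2]<14)&(im[:,0]>10)&(im[:,0]<25)&(im[:,1]>70)&(w[:,0]>470)&(w[:,0]<640)&(w[:,1]<120)&(w[:,1]>-350)
    pts=w[wood][:,:2].astype(np.float32)
    if len(pts)>20: print('  board rect',cv2.minAreaRect(pts),len(pts),np.median(w[wood][:,2]))
    # hand rest orange
    hr=ok&(w[:,2]>10)&(w[:,2]<60)&(im[:,0]>5)&(im[:,0]<18)&(im[:,1]>110)&(w[:,0]>500)&(w[:,0]<760)&(w[:,1]>160)&(w[:,1]<330)
    if hr.sum()>20:
        h=w[hr]; zt=np.percentile(h[:,2],90); t=h[h[:,2]>zt-4]; m=t.mean(0);u=np.linalg.svd(t[:,:2]-m[:2],full_matrices=False)[2][0]
        s=(t[:,:2]-m[:2])@u; print('  rest',len(h),zt,m,u,s.min(),s.max(),cv2.minAreaRect(t[:,:2].astype(np.float32)))
    hs=ok&(w[:,2]>55)&(w[:,2]<100)&(np.hypot(w[:,0]-452,w[:,1]-255)<60)
    if hs.sum()>10:
        h=w[hs]; print('  crown', len(h),np.histogram(h[:,2],bins=10), h[(h[:,2]>60)].mean(0))
E
```

```text
scene ball n 66 top 74.88702492658365
  sphere [ 538.62987751 -203.17041876   59.40808089] 2.0431960908357105
  board rect ((539.841064453125, -104.53379821777344), (406.64471435546875, 128.0020751953125), 87.73343658447266) 329 8.64181740703134
  rest 378 56.21626759768479 [630.08615763 228.78953413  54.68183523] [-0.98684118  0.16169257] -67.13961844086022 63.36954269199102 ((631.704833984375, 227.81851196289062), (34.53479766845703, 130.45791625976562), 81.618896484375)
  crown 243 (array([22, 35, 43, 63, 50, 10,  9,  5,  5,  1]), array([55.07051004, 57.87618506, 60.68186008, 63.48753509, 66.29321011,
       69.09888513, 71.90456014, 74.71023516, 77.51591017, 80.32158519,
       83.12726021])) [461.876561   255.16319062  66.31679645]
side ball n 104 top 75.64668072641803
  sphere [ 537.8535786  -207.30976076   59.07985609] 1.3054775123284728
  board rect ((536.7741088867188, -113.15597534179688), (409.0754699707031, 133.58340454101562), 88.07715606689453) 1573 8.76928518482714
  rest 248 54.89410079395608 [631.70365706 219.23234499  53.43502181] [-0.99070207  0.13604927] -62.25880
[... 181 characters left out ...]
 2,  3]), array([55.14205108, 57.35957576, 59.57710044, 61.79462512, 64.0121498 ,
       66.22967448, 68.44719916, 70.66472384, 72.88224852, 75.0997732 ,
       77.31729788])) [459.75026324 243.36224852  65.14061635]
wrist ball n 9 top 59.20554814327468
  sphere [ 535.07794794 -178.04934049   51.27543464] 0.12929706731482782
  board rect ((543.3211059570312, -62.432830810546875), (310.7717590332031, 120.96176147460938), 87.39773559570312) 6339 8.60832948197043
  rest 1225 54.270020804476864 [646.33297575 213.37363693  53.20628302] [-0.99930767  0.03720464] -48.499103304338384 76.11638068832994 ((632.832763671875, 221.620849609375), (33.228763580322266, 123.41401672363281), 83.53780364990234)
```

>>> {"api": "move_arm", "payload": {"deltas": [[0, -0.02, -0.03, 0.02, 0, 0, 0], [0, -0.02, -0.03, 0.02, 0, 0, 0], [0, 0, -0.03, 0.02, 0, 0, 0], [0, 0, 0, 0, 0, 0, 0]]}}

```text
t: 0.48
tool_pos: [687.6, 60.2, 259.3]
orientation: [0.494, -0.496, 0.507, 0.504]
contact_force: [1.4, -0.8, -4.2]
finger_gap: 1.003
```

```bash
cat >> h.py <<'E'
def Rb(yaw,pitch=0):
    """tool orientation for bridge yaw (deg) of bridge +x; pitch = nose-down slope toward feet deg; tool z = bridge x, y=bridge y, x=down"""
    b=R.from_euler('ZY',[yaw,pitch],degrees=True).as_matrix()
    return R.from_matrix(np.column_stack([-b[:,2],b[:,1],b[:,0]]))
def plan(tp,tr,n,grip=0.0,maxlin=38,maxang=6.8):
    p,r=Rt(); d=(r.inv()*tr).as_rotvec(degrees=True); L=np.array(tp)-p
    need=max(np.linalg.norm(L)/maxlin,np.linalg.norm(d)/maxang); n=max(n,int(np.ceil(need)))
    rows=[]
    for i in range(n):
        a=r*R.from_rotvec(d*i/n,degrees=True)
        s=a.inv().apply(L/n)/1000
        rows.append([grip]+[round(float(x),4) for x in s]+[round(float(x),2) for x in d/n])
    print('need',L.round(1),d.round(1),n); 
    for k in range(0,n,12): print(rows[k:k+12])
E
python3 - <<'E'
from h import *
plan([580,228,230],Rb(-8.5),14)
E
```

```text
need [-107.6  167.8  -29.3] [98.4 -1.2 -0.6] 15
[[0.0, 0.002, 0.0071, 0.0112, 6.56, -0.08, -0.04], [0.0, 0.0021, 0.0084, 0.0103, 6.56, -0.08, -0.04], [0.0, 0.0021, 0.0095, 0.0093, 6.56, -0.08, -0.04], [0.0, 0.0021, 0.0105, 0.0081, 6.56, -0.08, -0.04], [0.0, 0.0021, 0.0114, 0.0069, 6.56, -0.08, -0.04], [0.0, 0.0021, 0.0121, 0.0055, 6.56, -0.08, -0.04], [0.0, 0.0021, 0.0126, 0.0041, 6.56, -0.08, -0.04], [0.0, 0.0021, 0.013, 0.0026, 6.56, -0.08, -0.04], [0.0, 0.0021, 0.0132, 0.0011, 6.56, -0.08, -0.04], [0.0, 0.002, 0.0133, -0.0004, 6.56, -0.08, -0.04], [0.0, 0.002, 0.0131, -0.0019, 6.56, -0.08, -0.04], [0.0, 0.002, 0.0128, -0.0034, 6.56, -0.08, -0.04]]
[[0.0, 0.002, 0.0124, -0.0049, 6.56, -0.08, -0.04], [0.0, 0.002, 0.0117, -0.0062, 6.56, -0.08, -0.04], [0.0, 0.002, 0.0109, -0.0075, 6.56, -0.08, -0.04]]
```

>>> {"api": "move_arm", "payload": {"deltas": [[0, 0.002, 0.007, 0.011, 6.5, 0, 0], [0, 0.002, 0.0085, 0.0103, 6.5, 0, 0], [0, 0.002, 0.0095, 0.0093, 6.5, 0, 0], [0, 0.002, 0.0105, 0.008, 6.5, 0, 0], [0, 0.002, 0.0114, 0.007, 6.5, 0, 0], [0, 0.002, 0.012, 0.0055, 6.5, 0, 0], [0, 0.002, 0.0126, 0.004, 6.5, 0, 0], [0, 0.002, 0.013, 0.0026, 6.5, 0, 0], [0, 0.002, 0.013, 0.001, 6.5, 0, 0], [0, 0.002, 0.013, 0, 6.5, 0, 0], [0, 0.002, 0.013, -0.002, 6.5, 0, 0], [0, 0.002, 0.013, -0.0034, 6.5, 0, 0]]}}

```text
t: 1.48
tool_pos: [602.0, 201.0, 221.7]
orientation: [0.691, -0.053, 0.719, 0.047]
contact_force: [0.7, 0.2, 0.5]
finger_gap: 0.996
```

>>> {"api": "move_arm", "payload": {"deltas": [[0, 0.002, 0.0124, -0.005, 6.5, 0, 0], [0, 0.002, 0.012, -0.006, 6.5, 0, 0], [0, 0.002, 0.011, -0.0075, 6.5, 0, 0], [0, 0, 0, 0, 0, 0, 0], [0, 0, 0, 0, 0, 0, 0]]}}

```text
t: 1.9
tool_pos: [579.0, 239.6, 212.5]
orientation: [0.688, 0.07, 0.718, -0.083]
contact_force: [-0.1, -0.2, 0.2]
finger_gap: 0.998
```

Run:
```python
from h import *
p,r=Rt(); print(p.round(1),(r.inv()*Rb(-8.5)).as_rotvec(degrees=True).round(1),bot.get_state()['t'])
im,d=viewer.camera('wrist'); save('w1',im); np.save('w1.npy',d); np.savez('w1p.npz',p=p,q=r.as_quat())
```

```text
[579.  239.6 212.5] [-3.9 -2.4  1.2] 1.9
```

View pics/w1.png

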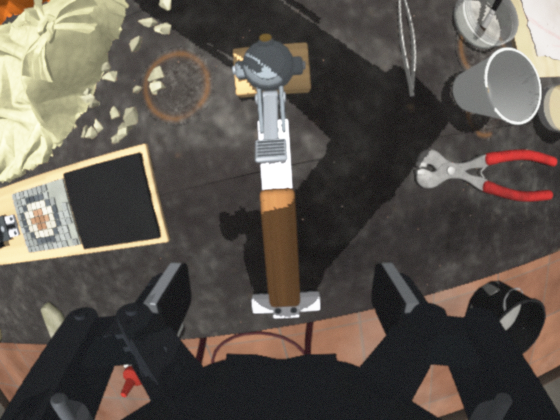

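The wrist view shows the crown at about (268,62), the thumb plate at about (272,150), the wooden rest from (278,192) to (283,305), and the stand at left. Next I'll measure the bridge pose.

Run:
```python
from h import *
z=np.load('w1p.npz'); p=z['p'];r=R.from_quat(z['q']);d=np.load('w1.npy');W=wcloud(d,p,r)
im=cv2.cvtColor(cv2.imread('pics/w1.png'),cv2.COLOR_BGR2HSV).astype(int)
def show(n,m):
    w=W[m]; print(n,len(w),np.median(w,axis=0).round(1))
    return w
v,u=np.mgrid[0:420,0:560]
m=(u>255)&(u<305)&(v>180)&(v<312)&(im[...,0]>4)&(im[...,0]<20)&(im[...,1]>90)&(d>0)&(abs(W[...,2]-54)<6)
w=show('rest',m); print(cv2.minAreaRect(w[:,:2].astype(np.float32)))
mm=w[:,:2].mean(0);uu=np.linalg.svd(w[:,:2]-mm)[2][0]; print(uu,np.degrees(np.arctan2(uu[1],uu[0])))
m=(np.hypot(u-268,v-62)<40)&(abs(W[...,2]-66)<3)&(d>0); w=show('crown',m); print(cv2.minEnclosingCircle(w[:,:2].astype(np.float32)))
m=(abs(u-272)<20)&(abs(v-150)<20)&(W[...,2]>70)&(d>0); w=show('thumb',m); print(w.min(0),w.max(0))
m=(u>240)&(u<325)&(v>285)&(v<325)&(W[...,2]>15)&(W[...,2]<48)&(d>0)&(im[...,1]<60); w=show('cross',m); print(cv2.minAreaRect(w[:,:2].astype(np.float32)))
m=(abs(u-275)<15)&(v>160)&(v<188)&(d>0)&(W[...,2]>20);show('bar',m)
m=(u<250)&(v<300)&(u>165)&(d>0);show('table',m&(v>150))
# board
m=(u<170)&(v>140)&(v<270)&(im[...,0]>12)&(im[...,0]<28)&(im[...,1]>60)&(W[...,2]>4)&(W[...,2]<14)&(d>0); w=show('board',m); print(cv2.minAreaRect(w[:,:2].astype(np.float32)))
```

```text
rest 3819 [623.8 225.3  53.1]
((631.5189208984375, 224.1873779296875), (34.18575668334961, 127.48468017578125), 81.63929748535156)
[ 0.98980339 -0.14244033] -8.189082559092583
crown 1242 [449.5 252.5  65.5]
((446.5580139160156, 251.4437255859375), 23.475292205810547)
thumb 816 [526.6 240.4  96.1]
[511.73245522 226.53072299  78.93266658] [538.21180583 253.6454084  103.78435202]
cross 986 [708.2 214.   27.4]
((706.011474609375, 212.74993896484375), (80.81989288330078, 28.610441207885742), 85.01653289794922)
bar 775 [555.5 235.4  37.4]
table 12464 [590.  147.8  -0.6]
board 2903 [531.7 -38.    8.2]
((521.41162109375, -75.34185791015625), (340.6684875488281, 162.96861267089844), 87.31510162353516)
```

Run:
```python
from h import *
plan([597,229.3,105],Rb(-8.5),5)
```

```text
need [  17.9  -10.2 -107.3] [-3.9 -2.4  1.2] 5
[[0.0, 0.0213, -0.0007, 0.0048, -0.78, -0.48, 0.25], [0.0, 0.0213, -0.0009, 0.0046, -0.78, -0.48, 0.25], [0.0, 0.0214, -0.0011, 0.0044, -0.78, -0.48, 0.25], [0.0, 0.0214, -0.0012, 0.0042, -0.78, -0.48, 0.25], [0.0, 0.0214, -0.0013, 0.004, -0.78, -0.48, 0.25]]
```

>>> {"api": "move_arm", "payload": {"deltas": [[0, 0.0213, -0.001, 0.0046, -0.8, -0.5, 0.25], [0, 0.0213, -0.001, 0.0046, -0.8, -0.5, 0.25], [0, 0.0213, -0.001, 0.0044, -0.8, -0.5, 0.25], [0, 0.0213, -0.001, 0.0042, -0.8, -0.5, 0.25], [0, 0.0213, -0.001, 0.004, -0.8, -0.5, 0.25], [0, 0, 0, 0, 0, 0, 0], [0, 0, 0, 0, 0, 0, 0]]}}

```text
t: 2.53
tool_pos: [600.7, 225.2, 103.5]
orientation: [0.708, 0.047, 0.703, -0.046]
contact_force: [-0.2, 0.3, 1.5]
finger_gap: 1.003
```

Run:
```python
from h import *
print(Rt()[0],bot.get_state()['contact_force'])
plan([597,229.3,26],Rb(-8.5),5)
```

```text
[600.68143879 225.2455995  103.46571007] [-0.18363542  0.32547381  1.47739897]
need [ -3.7   4.1 -77.5] [ 0.9  0.4 -0.2] 5
[[0.0, 0.0155, 0.0007, -0.0009, 0.18, 0.08, -0.03], [0.0, 0.0155, 0.0007, -0.0009, 0.18, 0.08, -0.03], [0.0, 0.0155, 0.0007, -0.0009, 0.18, 0.08, -0.03], [0.0, 0.0155, 0.0007, -0.0009, 0.18, 0.08, -0.03], [0.0, 0.0155, 0.0007, -0.0009, 0.18, 0.08, -0.03]]
```

>>> {"api": "move_arm", "payload": {"deltas": [[0, 0.015, 0.0007, -0.0009, 0.2, 0.1, 0], [0, 0.015, 0.0007, -0.0009, 0.2, 0.1, 0], [0, 0.015, 0.0007, -0.0009, 0.2, 0.1, 0], [0, 0.015, 0.0007, -0.0009, 0.2, 0.1, 0], [0, 0.01, 0.0007, -0.0009, 0, 0, 0], [0, 0, 0, 0, 0, 0, 0], [0, 0, 0, 0, 0, 0, 0]]}}

```text
t: 3.12
tool_pos: [599.1, 230.8, 32.5]
orientation: [0.707, 0.054, 0.704, -0.05]
contact_force: [0.1, -0.9, 0.2]
finger_gap: 0.999
```

Run:
```python
from h import *
plan([597,229.3,26],Rb(-8.5),2)
```

```text
need [-2.1 -1.5 -6.5] [ 0.1  0.2 -0.4] 2
[[0.0, 0.0032, -0.0009, -0.0009, 0.04, 0.12, -0.19], [0.0, 0.0033, -0.0009, -0.0009, 0.04, 0.12, -0.19]]
```

>>> {"api": "move_arm", "payload": {"deltas": [[0, 0.0035, -0.001, -0.001, 0, 0.1, -0.2], [0, 0.0035, -0.001, -0.001, 0, 0.1, -0.2], [0, 0, 0, 0, 0, 0, 0], [0.3, 0, 0, 0, 0, 0, 0], [0.45, 0, 0, 0, 0, 0, 0], [0.6, 0, 0, 0, 0, 0, 0], [0.8, 0, 0, 0, 0, 0, 0], [1, 0, 0, 0, 0, 0, 0], [1, 0, 0, 0, 0, 0, 0], [1, 0, 0, 0, 0, 0, 0]], "force": 50}}

```text
t: 3.95
tool_pos: [598.6, 230.0, 29.2]
orientation: [0.707, 0.052, 0.703, -0.051]
contact_force: [0.1, -0.6, -0.1]
finger_gap: 0.385
```

>>> {"api": "move_arm", "payload": {"deltas": [[1, 0, 0, 0, 0, 0, 0], [1, 0, 0, 0, 0, 0, 0], [1, 0, 0, 0, 0, 0, 0]], "force": 100}}

```text
t: 4.2
tool_pos: [598.7, 230.1, 29.5]
orientation: [0.707, 0.052, 0.703, -0.051]
contact_force: [0.9, -0.5, 0.3]
finger_gap: 0.38
```

>>> {"api": "move_arm", "payload": {"deltas": [[1, -0.005, 0, 0, 0, 0, 0], [1, -0.008, 0, 0, 0, 0, 0], [1, -0.012, 0, 0, 0, 0, 0], [1, -0.015, 0, 0, 0, 0, 0], [1, -0.015, 0, 0, 0, 0, 0], [1, -0.015, 0, 0, 0, 0, 0], [1, -0.015, 0, 0, 0, 0, 0], [1, -0.015, 0, 0, 0, 0, 0], [1, -0.008, 0, 0, 0, 0, 0], [1, 0, 0, 0, 0, 0, 0], [1, 0, 0, 0, 0, 0, 0]]}}

```text
t: 5.12
tool_pos: [594.4, 228.7, 140.9]
orientation: [0.703, 0.052, 0.707, -0.053]
contact_force: [0.2, -0.7, -6.2]
finger_gap: 0.38
```

Run:
```python
from h import *
s=bot.get_state();print(s['contact_force'],s['wrist_torque'],s['finger_gap'])
p,r=Rt(); im,d=viewer.camera('wrist'); save('w2',im); np.save('w2.npy',d); np.savez('w2p.npz',p=p,q=r.as_quat())
im,d=viewer.camera('scene'); save('s2',im[130:340,120:400]);print(p)
```

```text
[ 0.22447008 -0.72922415 -6.18128816] [-0.05298083 -0.1651804  -0.00439243] 0.38022600117152733
[594.37685618 228.73105186 140.87525964]
```

View pics/w2.png

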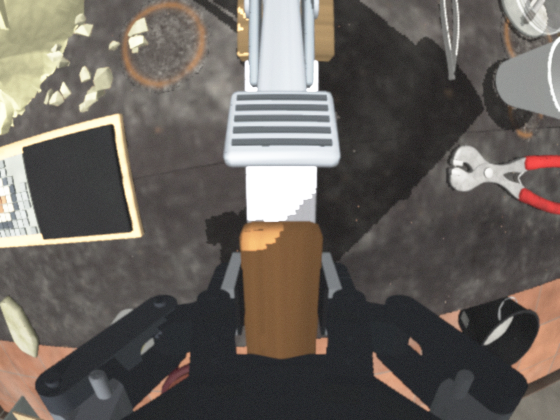

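View pics/s2.png

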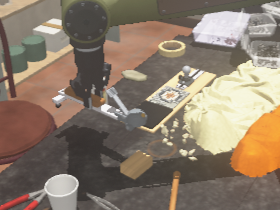

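The bridge is lifted level: the wrist image shows the rest between the pads at (280,290) and the thumb plate at (282,128). The wooden block stayed on the table. Next I'll refit the in-hand pose, ball and board.

Run:
```python
from h import *
for n in('scene','side'):
    d=np.load(n+'0.npy'); w=cloud(n,d).reshape(-1,3); B=(d.ravel()>0)&(np.hypot(w[:,0]-538,w[:,1]+205)<22)&(w[:,2]>53)&(w[:,2]<95)
    c,e=sphere(w[B]); k=np.abs(np.linalg.norm(w[B]-c,axis=1)-15)<3; c2,e2=sphere(w[B][k]); print(n,B.sum(),k.sum(),c.round(1),e,c2.round(1),e2)
    im=cv2.cvtColor(cv2.imread(f'pics/{n}0.png'),cv2.COLOR_BGR2HSV).reshape(-1,3).astype(int)
    bd=(d.ravel()>0)&(abs(w[:,2]-9)<2.5)&(abs(w[:,0]-538)<75)&(abs(w[:,1]+108)<215)&(im[:,0]>10)&(im[:,0]<28)&(im[:,1]>70)
    P=w[bd]; 
    # fit edges: binned by y, min & max x
    for f,nm in((np.min,'lo'),(np.max,'hi')):
        ys=[];xs=[]
        for y in range(-290,80,15):
            q=P[(P[:,1]>y)&(P[:,1]<y+15)]
            if len(q)>2: ys.append(y+7.5); xs.append(f(q[:,0]))
        ys=np.array(ys);xs=np.array(xs); c=np.polyfit(ys,xs,1)
        for _ in range(5):
            k=abs(np.polyval(c,ys)-xs)<4; 
            if k.sum()>4: c=np.polyfit(ys[k],xs[k],1)
        print('  edge',nm,c,np.degrees(np.arctan(c[0])),k.sum(),len(ys))
    print('  y ext',np.percentile(P[:,1],[.3,99.7]))
z=np.load('w2p.npz'); p=z['p'];r=R.from_quat(z['q']);d=np.load('w2.npy');W=wcloud(d,p,r)
I=np.eye(3)
T=wcloud(d,np.zeros(3),R.identity()) # tool frame
def pl(u0,u1,v0,v1,n):
    q=T[v0:v1,u0:u1].reshape(-1,3); q=q[d[v0:v1,u0:u1].ravel()>0]; m=np.median(q,0); q=q[abs(q[:,0]-m[0])<6]
    A=np.c_[q[:,2],q[:,1],np.ones(len(q))]; c=np.linalg.lstsq(A,q[:,0],rcond=None)[0]; print(n,m.round(1),'slope deg',np.degrees(c[:2]).round(2))
pl(250,315,250,330,'rest top');pl(255,310,175,215,'bar')
pl(235,330,98,155,'thumb')
# rest front edge
im=cv2.cvtColor(cv2.imread('pics/w2.png'),cv2.COLOR_BGR2HSV).astype(int)
m=(im[...,1]>110)&(im[...,0]>4)&(im[...,0]<20)&(d>0)&(abs(T[...,0]+28)<8); q=T[m]; print('rest tool z min',np.percentile(q[:,2],[1,50,99]),'y',np.percentile(q[:,1],[1,50,99]))
```

```text
scene 58 41 [ 538.6 -203.2   59.4] 2.0431960908357105 [ 538.2 -202.9   59.3] 1.05030490571788
  edge lo [4.47174052e-02 4.86937218e+02] 2.5604128593223883 22 24
  edge hi [-2.65403788e-01  5.40344877e+02] -14.863842171294484 1 24
  y ext [-307.63594486   98.66584477]
side 99 91 [ 537.9 -207.3   59.1] 1.2893656602659784 [ 537.8 -207.1   59. ] 1.0558914256746394
  edge lo [4.76594555e-02 4.87944094e+02] 2.728620953487743 22 25
  edge hi [4.54213573e-02 6.06211402e+02] 2.6006645813066047 25 25
  y ext [-316.25378371   82.02215079]
rest top [-23.9   0.8  -2.8] slope deg [0.32 0.35]
bar [ -8.    0.8 -39.8] slope deg [ 0.24 -0.01]
thumb [-68.3   0.5 -70.8] slope deg [-49.58   0.05]
rest tool z min [-29.0592026   -3.30026702  34.0472308 ] y [-15.49856659   0.37118956  16.08726357]
```

Run:
```python
from h import *
plan([630,-55,185],Rb(87.4,0),18,grip=1)
```

```text
need [  35.8 -283.5   44.9] [-95.9  -0.4  -0.2] 18
[[1, -0.0025, -0.0153, 0.0043, -5.33, -0.02, -0.01], [1, -0.0025, -0.0156, 0.0028, -5.33, -0.02, -0.01], [1, -0.0025, -0.0158, 0.0014, -5.33, -0.02, -0.01], [1, -0.0025, -0.0159, -0.0001, -5.33, -0.02, -0.01], [1, -0.0025, -0.0158, -0.0016, -5.33, -0.02, -0.01], [1, -0.0025, -0.0156, -0.003, -5.33, -0.02, -0.01], [1, -0.0025, -0.0152, -0.0045, -5.33, -0.02, -0.01], [1, -0.0025, -0.0148, -0.0059, -5.33, -0.02, -0.01], [1, -0.0025, -0.0142, -0.0072, -5.33, -0.02, -0.01], [1, -0.0025, -0.0134, -0.0085, -5.33, -0.02, -0.01], [1, -0.0025, -0.0126, -0.0097, -5.33, -0.02, -0.01], [1, -0.0025, -0.0116, -0.0108, -5.33, -0.02, -0.01]]
[[1, -0.0025, -0.0106, -0.0118, -5.33, -0.02, -0.01], [1, -0.0025, -0.0094, -0.0128, -5.33, -0.02, -0.01], [1, -0.0025, -0.0082, -0.0136, -5.33, -0.02, -0.01], [1, -0.0025, -0.0069, -0.0143, -5.33, -0.02, -0.01], [1, -0.0025, -0.0055, -0.0149, -5.33, -0.02, -0.01], [1, -0.0025, -0.0041, -0.0153, -5.33, -0.02, -0.01]]
```

>>> {"api": "move_arm", "payload": {"deltas": [[1, -0.004, -0.0153, 0.0043, -5.3, 0, 0], [1, -0.004, -0.0156, 0.0028, -5.3, 0, 0], [1, -0.003, -0.0158, 0.0014, -5.3, 0, 0], [1, -0.003, -0.0159, 0, -5.3, 0, 0], [1, -0.003, -0.0158, -0.0016, -5.3, 0, 0], [1, -0.0025, -0.0156, -0.003, -5.3, 0, 0], [1, -0.0025, -0.0152, -0.0045, -5.3, 0, 0], [1, -0.0025, -0.0148, -0.006, -5.3, 0, 0], [1, -0.0025, -0.0142, -0.0072, -5.3, 0, 0], [1, -0.0025, -0.0134, -0.0085, -5.3, 0, 0], [1, -0.0025, -0.0126, -0.0097, -5.3, 0, 0], [1, -0.0025, -0.0116, -0.0108, -5.3, 0, 0]]}}

```text
t: 6.22
tool_pos: [615.7, 34.3, 157.1]
orientation: [0.606, -0.341, 0.629, 0.348]
contact_force: [-0.4, -0.9, -5.4]
finger_gap: 0.38
```

>>> {"api": "move_arm", "payload": {"deltas": [[1, -0.0025, -0.0106, -0.0118, -5.3, 0, 0], [1, -0.0025, -0.0094, -0.0128, -5.3, 0, 0], [1, -0.0025, -0.0082, -0.0136, -5.3, 0, 0], [1, -0.0025, -0.007, -0.0143, -5.3, 0, 0], [1, -0.0025, -0.0055, -0.015, -5.3, 0, 0], [1, -0.0025, -0.004, -0.0153, -5.3, 0, 0], [1, 0, 0, 0, 0, 0, 0], [1, 0, 0, 0, 0, 0, 0]]}}

```text
t: 6.88
tool_pos: [630.3, -66.4, 160.5]
orientation: [0.477, -0.496, 0.506, 0.519]
contact_force: [-0.6, -0.2, -5.1]
finger_gap: 0.378
```

Run:
```python
from h import *
s=bot.get_state();print(s['contact_force'],s['wrist_torque'],s['finger_gap'],s['joint_pos'])
p,r=Rt(); im,d=viewer.camera('wrist'); save('w3',im); np.save('w3.npy',d); np.savez('w3p.npz',p=p,q=r.as_quat())
print(p,s['t'],wproj([538,-205,60],p,r)); plan([630,-55,185],Rb(87.4,0),3,grip=1)
```

```text
[-0.5573948  -0.16556435 -5.05058252] [ 0.28133661 -0.14774388 -0.05128458] 0.37770034771328787 [ 0.20796778  0.17863685  0.10639791 -0.00395391 -1.5504821  -0.17551583]
[630.26015973 -66.42787445 160.53360573] 6.8833 [397.4861455  41.9446209]
need [-0.1 11.4 24.7] [ 4.5 -0.4 -3. ] 3
[[1, -0.0082, 0.0003, 0.0037, 1.49, -0.14, -0.99], [1, -0.0082, 0.0003, 0.0038, 1.49, -0.14, -0.99], [1, -0.0082, 0.0003, 0.0038, 1.49, -0.14, -0.99]]
```

View pics/w3.png

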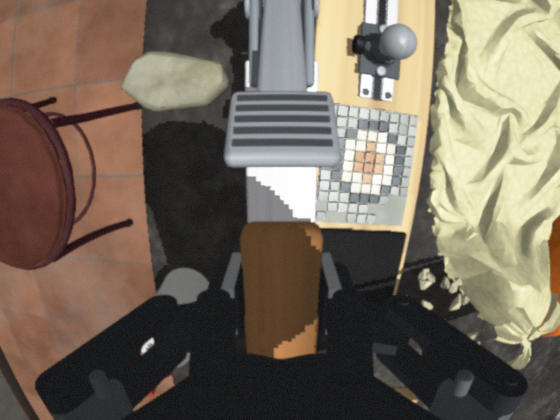

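The ball appears at (398,42), matching the projected estimate (397,42). I'll fit it again in this view.

Run:
```python
from h import *
z=np.load('w3p.npz'); p=z['p'];r=R.from_quat(z['q']);d=np.load('w3.npy');W=wcloud(d,p,r)
v,u=np.mgrid[0:420,0:560]
m=(np.hypot(u-398,v-42)<16)&(d>0)&(W[...,2]>50); w=W[m]; print(len(w),w[:,2].max(),sphere(w))
im=cv2.cvtColor(cv2.imread('pics/w3.png'),cv2.COLOR_BGR2HSV).astype(int)
m=(im[...,0]>10)&(im[...,0]<28)&(im[...,1]>60)&(abs(W[...,2]-9)<3)&(u>380)&(u<440)&(v<235)&(d>0);P=W[m]
xs=[];ys=[]
for y in range(-230,-20,10):
    q=P[(P[:,1]>y)&(P[:,1]<y+10)]
    if len(q)>5: ys.append(y+5);xs.append(q[:,0].min())
c=np.polyfit(ys,xs,1);print('lo edge',c,np.degrees(np.arctan(c[0])),np.abs(np.polyval(c,ys)-xs).max())
# black pad extent
m=(im[...,2]<45)&(abs(W[...,2]-17)<3)&(u>320)&(u<410)&(v>225)&(v<300)&(d>0);print('pad',W[m].min(0),W[m].max(0),np.median(W[m][:,2]))
m=(abs(W[...,2]-15)<3)&(u>325)&(u<415)&(v>105)&(v<225)&(d>0);print('mosaic',np.median(W[m][:,2]),W[m].min(0),W[m].max(0))
```

```text
789 75.48072943135284 (array([ 536.66974732, -206.28306894,   58.51941123]), np.float64(0.49489050994594413))
lo edge [-9.88450077e-02  4.55596739e+02] -5.645064698717385 8.550641378702437
pad [496.03850136 -35.0603436   14.02427574] [583.06358565  46.42914107  18.96797623] 16.669665381186874
mosaic 14.40997239983409 [ 496.05793113 -151.4786231    12.00106053] [582.10099401 -39.32876996  17.03179359]
```

Run:
```python
from h import *
plan([544.7,-55.7,130],Rb(87.4,0),6,grip=1)
```

```text
need [-85.4  10.7 -30.3] [ 4.5 -0.4 -3. ] 6
[[1, 0.0058, 0.0139, 0.0023, 0.74, -0.07, -0.5], [1, 0.0057, 0.014, 0.0021, 0.74, -0.07, -0.5], [1, 0.0055, 0.014, 0.0019, 0.74, -0.07, -0.5], [1, 0.0054, 0.0141, 0.0017, 0.74, -0.07, -0.5], [1, 0.0053, 0.0142, 0.0015, 0.74, -0.07, -0.5], [1, 0.0052, 0.0142, 0.0013, 0.74, -0.07, -0.5]]
```

>>> {"api": "move_arm", "payload": {"deltas": [[1, 0.0035, 0.014, 0.002, 0.8, 0, -0.5], [1, 0.0035, 0.014, 0.002, 0.8, 0, -0.5], [1, 0.0035, 0.014, 0.002, 0.8, 0, -0.5], [1, 0.0035, 0.014, 0.002, 0.8, 0, -0.5], [1, 0.0035, 0.014, 0.0015, 0.8, 0, -0.5], [1, 0.0035, 0.014, 0.0015, 0.8, 0, -0.5], [1, 0, 0, 0, 0, 0, 0], [1, 0, 0, 0, 0, 0, 0], [1, 0, 0, 0, 0, 0, 0]]}}

```text
t: 7.68
tool_pos: [538.7, -48.5, 133.9]
orientation: [0.512, -0.484, 0.518, 0.485]
contact_force: [0.3, -0.2, -5.0]
finger_gap: 0.381
```

```bash
cat > st.py <<'E'
from h import *
s=bot.get_state();p,r=Rt();print('t',s['t'],'F',s['contact_force'].round(1),'M',s['wrist_torque'].round(2),'gap',round(s['finger_gap'],3))
B=Rb(0).inv() # tool->bridge
M=r.as_matrix(); b=np.column_stack([M[:,2],M[:,1],-M[:,0]])
off=np.array([150,0,-12.2]); o=p-b@off; print('bridge origin if held',o.round(1),'ypr',R.from_matrix(b).as_euler('ZYX',degrees=True).round(1),'foot',(o+b@np.array([262,0,-42])).round(1),'TCP',p.round(1))
E
python3 st.py; python3 -c "
from h import *
plan([544.7,-55.7,130],Rb(87.4,0),2,grip=1)"
```

```text
t 7.6833 F [ 0.3 -0.2 -5. ] M [ 0.14 -0.07 -0.03] gap 0.381
bridge origin if held [ 529.7 -198.1  147. ] ypr [86.5  0.3  0.4] foot [545.3  63.1 103.4] TCP [538.7 -48.5 133.9]
need [ 6.  -7.2 -3.9] [-0.9 -0.3 -0.4] 2
[[1, 0.0019, -0.0032, -0.0034, -0.45, -0.17, -0.19], [1, 0.0019, -0.0032, -0.0034, -0.45, -0.17, -0.19]]
```

>>> {"api": "move_arm", "payload": {"deltas": [[1, 0.004, -0.003, -0.0035, -0.4, 0, -0.2], [1, 0.008, -0.003, -0.0035, -0.4, 0, -0.2], [1, 0.01, 0, 0, 0, 0, 0], [1, 0.01, 0, 0, 0, 0, 0], [1, 0.008, 0, 0, 0, 0, 0], [1, 0, 0, 0, 0, 0, 0], [1, 0, 0, 0, 0, 0, 0]]}}

```text
t: 8.27
tool_pos: [545.6, -56.9, 87.0]
orientation: [0.509, -0.489, 0.514, 0.487]
contact_force: [-0.1, -0.7, -4.8]
finger_gap: 0.379
```

```bash
python3 st.py
python3 - <<'E'
from h import *
p,r=Rt()
for n,(a,b,c,d) in dict(side=(180,340,200,360),scene=(130,270,230,380)).items():
    im,dd=viewer.camera(n); save(n+'4',cv2.resize(im[a:b,c:d],None,fx=4,fy=4)); np.save(n+'4.npy',dd)
im,d=viewer.camera('wrist'); save('w4',im)
E
```

```text
t 8.2667 F [-0.1 -0.7 -4.8] M [ 0.1   0.02 -0.03] gap 0.379
bridge origin if held [ 538.6 -206.7  100.2] ypr [87.3  0.4  0.2] foot [550.8  54.8  56.5] TCP [545.6 -56.9  87. ]
```

View pics/side4.png

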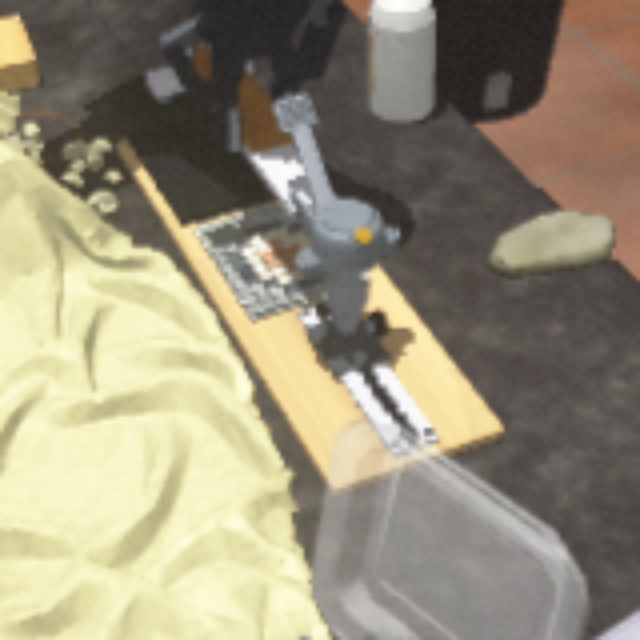

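View pics/scene4.png

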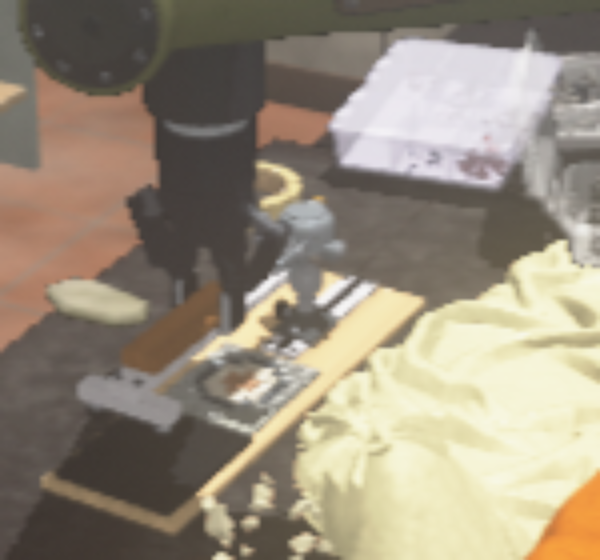

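View pics/w4.png

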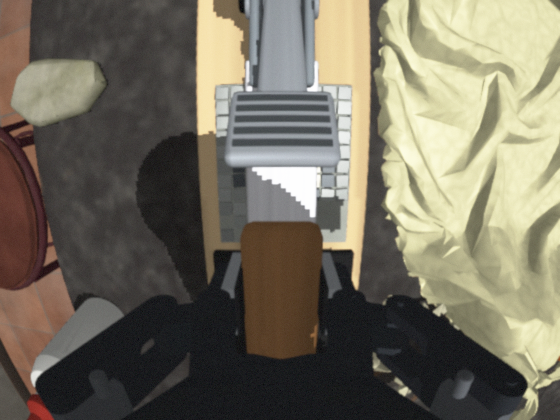

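The pictures show the socket directly above the ball and the bar along the board over the mosaic. I'll cross-check the crown centre in each camera against that camera's own ball position.

Run:
```python
from h import *
for n in('scene','side'):
    d=np.load(n+'4.npy'); w=cloud(n,d).reshape(-1,3)
    m=(d.ravel()>0)&(np.hypot(w[:,0]-538,w[:,1]+205)<24)&(abs(w[:,2]-124)<3); q=w[m]
    print(n,m.sum(),q.mean(0).round(1),np.median(q,0).round(1),q.min(0).round(1),q.max(0).round(1),cv2.minEnclosingCircle(q[:,:2].astype(np.float32)))
    m=(d.ravel()>0)&(np.hypot(w[:,0]-538,w[:,1]+205)<32)&(w[:,2]>95)&(w[:,2]<118); q=w[m]
    f=lambda c:np.hypot(q[:,0]-c[0],q[:,1]-c[1])-25
    k=least_squares(f,[538,-205],loss='soft_l1'); print('  cup cyl',k.x,np.abs(k.fun).mean(),len(q))
```

```text
scene 51 [ 536.9 -204.   123.4] [ 537.4 -201.8  123.3] [ 517.5 -227.9  121.1] [ 558.4 -184.   126.5] ((536.5362548828125, -205.6304168701172), 22.291912078857422)
  cup cyl [ 540.61765521 -205.71340592] 3.0396741289337665 75
side 108 [ 537.2 -209.4  123.9] [ 536.8 -209.9  123.9] [ 519.3 -227.8  121.2] [ 557.7 -190.   126.8] ((538.3404541015625, -208.6689910888672), 19.74532127380371)
  cup cyl [ 539.3943876  -205.10433574] 1.9353311266733773 189
```

>>> {"api": "move_arm", "payload": {"deltas": [[1, 0.005, 0, 0.0006, 0, 1, 0], [1, 0.007, 0, 0.0006, 0, 1, 0], [1, 0.007, 0, 0.0004, 0, 1, 0], [1, 0.003, 0, 0, 0, 0, 0], [1, 0, 0, 0, 0, 0, 0], [1, 0, 0, 0, 0, 0, 0]]}}

```text
t: 8.92
tool_pos: [547.0, -54.9, 65.4]
orientation: [0.495, -0.504, 0.527, 0.472]
contact_force: [-0.1, 0.1, -5.3]
finger_gap: 0.379
```

```bash
python3 st.py
```

```text
t 8.9167 F [-0.1  0.1 -5.3] M [ 0.41 -0.05 -0.01] gap 0.379
bridge origin if held [ 540.2 -203.7   87.1] ypr [87.4  3.7 -0.1] foot [552.   54.8  28.5] TCP [547.  -54.9  65.4]
```

>>> {"api": "move_arm", "payload": {"deltas": [[1, 0.001, 0.001, -0.0008, 0, -0.2, 0], [1, 0.002, 0.001, -0.0007, 0, -0.2, 0], [1, 0.002, 0, 0, 0, 0, 0], [1, 0, 0, 0, 0, 0, 0], [1, 0, 0, 0, 0, 0, 0]]}}

```text
t: 9.33
tool_pos: [545.0, -56.9, 60.6]
orientation: [0.498, -0.503, 0.525, 0.474]
contact_force: [0.6, 0.0, -4.2]
finger_gap: 0.375
```

```bash
python3 st.py
```

```text
t 9.3333 F [ 0.6  0.  -4.2] M [ 0.39 -0.04 -0.01] gap 0.375
bridge origin if held [ 538.1 -205.9   81.1] ypr [87.4  3.2 -0.2] foot [550.2  53.1  24.7] TCP [545.  -56.9  60.6]
```

>>> {"api": "move_arm", "payload": {"deltas": [[1, 0.0015, 0, 0, 0, 0, 0], [1, 0.0015, 0, 0, 0, 0, 0], [1, 0, 0, 0, 0, 0, 0]]}}

```text
t: 9.58
tool_pos: [545.3, -57.3, 57.8]
orientation: [0.498, -0.503, 0.524, 0.474]
contact_force: [-0.6, -0.3, -4.4]
finger_gap: 0.377
```

>>> {"api": "move_arm", "payload": {"deltas": [[1, 0.0015, 0, 0, 0, 0, 0], [1, 0.0015, 0, 0, 0, 0, 0], [1, 0, 0, 0, 0, 0, 0]]}}

```text
t: 9.83
tool_pos: [545.4, -57.6, 54.7]
orientation: [0.498, -0.503, 0.524, 0.474]
contact_force: [0.3, 0.9, -3.4]
finger_gap: 0.378
```

```bash
python3 st.py
```

```text
t 9.8333 F [ 0.3  0.9 -3.4] M [ 0.24  0.2  -0.04] gap 0.378
bridge origin if held [ 538.4 -206.5   75.2] ypr [87.3  3.2 -0.2] foot [550.6  52.5  18.7] TCP [545.4 -57.6  54.7]
```

>>> {"api": "move_arm", "payload": {"deltas": [[1, 0.0015, 0, 0, 0, 0, 0], [1, 0, 0, 0, 0, 0, 0]]}}

```text
t: 10.0
tool_pos: [545.5, -57.8, 54.0]
orientation: [0.498, -0.503, 0.525, 0.473]
contact_force: [-1.2, 1.6, -4.5]
finger_gap: 0.372
```

```bash
python3 st.py;  python3 - <<'E'
from h import *
p,r=Rt()
for n,(a,b,c,d) in dict(side=(180,340,200,360),scene=(130,270,230,380)).items():
    im,dd=viewer.camera(n); save(n+'5',cv2.resize(im[a:b,c:d],None,fx=4,fy=4)); np.save(n+'5.npy',dd)
E
```

```text
t 10.0 F [-1.2  1.6 -4.5] M [ 0.24  0.55 -0.31] gap 0.372
bridge origin if held [ 538.5 -206.7   74.6] ypr [87.3  3.2 -0.3] foot [550.8  52.2  17.9] TCP [545.5 -57.8  54. ]
```

View pics/side5.png

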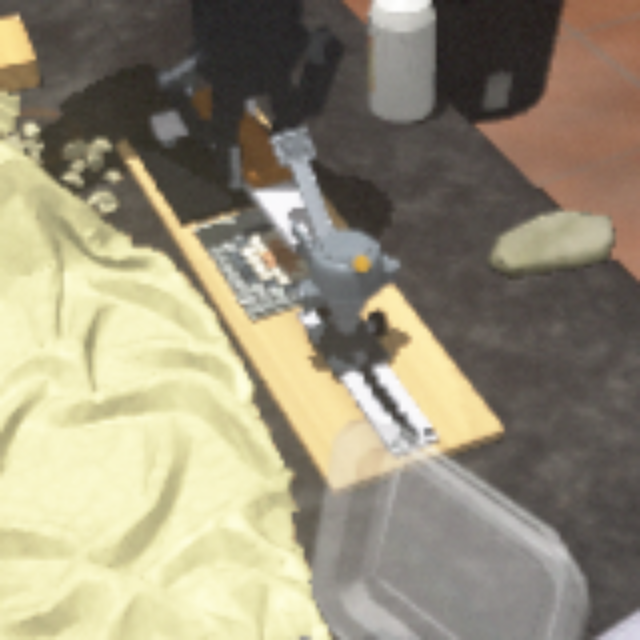

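View pics/scene5.png

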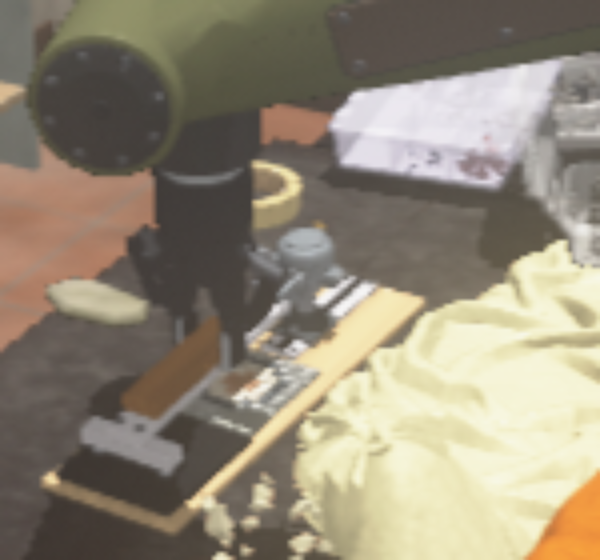

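>>> {"api": "move_arm", "payload": {"deltas": [[1, 0.0007, 0.0012, 0.0004, 0, 0, 0], [1, 0.001, 0, 0, 0, 0, 0], [1, 0, 0, 0, 0, 0, 0]]}}

```text
t: 10.35
tool_pos: [544.7, -57.5, 53.5]
orientation: [0.498, -0.503, 0.524, 0.473]
contact_force: [-1.1, 0.4, -3.0]
finger_gap: 0.377
```

```bash
python3 st.py
```

```text
t 10.35 F [-1.1  0.4 -3. ] M [ 0.42  0.53 -0.26] gap 0.377
bridge origin if held [ 537.6 -206.4   74.1] ypr [87.3  3.2 -0.3] foot [550.   52.5  17.4] TCP [544.7 -57.5  53.5]
```

>>> {"api": "move_arm", "payload": {"deltas": [[1, 0, 0.0015, 0, -0.3, 0, 0], [1, 0.001, 0.0005, 0, 0, 0, 0], [1, 0, 0, 0, 0, 0, 0]]}}

```text
t: 10.6
tool_pos: [543.5, -57.3, 53.5]
orientation: [0.497, -0.506, 0.522, 0.474]
contact_force: [-1.9, 0.3, -3.1]
finger_gap: 0.375
```

```bash
python3 st.py
```

```text
t 10.6 F [-1.9  0.3 -3.1] M [ 0.31  0.62 -0.04] gap 0.375
bridge origin if held [ 537.4 -206.3   74.1] ypr [87.7  3.2 -0.5] foot [548.2  52.7  17.5] TCP [543.5 -57.3  53.5]
```

>>> {"api": "move_arm", "payload": {"deltas": [[1, 0.002, 0, 0, 0, 0, 0], [1, 0.002, 0, 0, 0, 0, 0]]}}

```text
t: 10.77
tool_pos: [543.9, -57.4, 53.1]
orientation: [0.497, -0.506, 0.522, 0.474]
contact_force: [-9.1, 5.4, 13.1]
finger_gap: 0.38
```

```bash
python3 st.py
python3 - <<'E'
from h import *
p,r=Rt();im,d=viewer.camera('wrist'); save('w6',im); np.save('w6.npy',d);np.savez('w6p.npz',p=p,q=r.as_quat())
im,d=viewer.camera('side'); np.save('side6.npy',d); save('side6',cv2.resize(im[180:340,200:360],None,fx=4,fy=4))
T=wcloud(np.load('w6.npy'),np.zeros(3),R.identity()); d=np.load('w6.npy')
def pl(u0,u1,v0,v1,n):
    q=T[v0:v1,u0:u1].reshape(-1,3); q=q[d[v0:v1,u0:u1].ravel()>0]; m=np.median(q,0); q=q[abs(q[:,0]-m[0])<6]
    A=np.c_[q[:,2],q[:,1],np.ones(len(q))]; c=np.linalg.lstsq(A,q[:,0],rcond=None)[0]; print(n,m.round(1),'slope deg',np.degrees(c[:2]).round(2))
pl(250,315,250,330,'rest top');pl(255,310,175,215,'bar')
pl(235,330,98,155,'thumb')
E
```

```text
t 10.7667 F [-9.1  5.4 13.1] M [ 1.65  3.75 -0.18] gap 0.38
bridge origin if held [ 538.  -206.4   73.8] ypr [87.8  3.3 -0.6] foot [548.5  52.6  16.9] TCP [543.9 -57.4  53.1]
rest top [-24.1   0.6  -2.5] slope deg [ 0.24 -0.06]
bar [ -8.2   0.6 -39.4] slope deg [-0.02 -0.15]
thumb [-68.2   0.3 -70.5] slope deg [-50.41  -0.11]
```

View pics/side6.png

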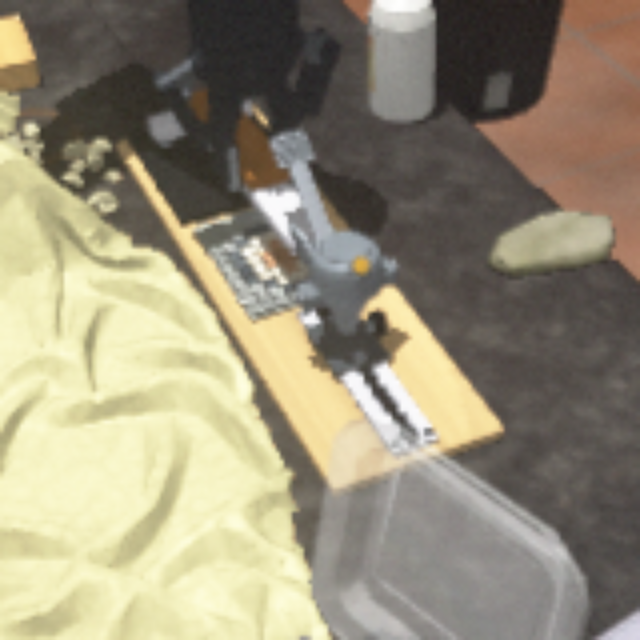

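>>> {"api": "move_arm", "payload": {"deltas": [[1, -0.001, 0, 0, 0, -0.3, 0.4], [1, 0, 0, 0, 0, -0.2, 0.3], [1, 0, 0, 0, 0, 0, 0]]}}

```text
t: 11.12
tool_pos: [543.3, -57.2, 53.6]
orientation: [0.496, -0.501, 0.523, 0.479]
contact_force: [-1.0, 0.7, -3.3]
finger_gap: 0.375
```

```bash
python3 st.py
```

```text
t 11.1167 F [-1.   0.7 -3.3] M [ 0.12  0.19 -0.05] gap 0.375
bridge origin if held [ 537.6 -206.3   72.9] ypr [87.8  2.7  0.2] foot [547.5  53.2  18.5] TCP [543.3 -57.2  53.6]
```

>>> {"api": "move_arm", "payload": {"deltas": [[1, 0.0012, 0, 0, 0, 0, 0], [1, 0, 0, 0, 0, 0, 0]]}}

```text
t: 11.28
tool_pos: [543.7, -57.3, 53.4]
orientation: [0.496, -0.501, 0.523, 0.479]
contact_force: [-2.0, 1.5, -1.1]
finger_gap: 0.375
```

```bash
python3 st.py
```

```text
t 11.2833 F [-2.   1.5 -1.1] M [ 0.5   0.96 -0.32] gap 0.375
bridge origin if held [ 537.9 -206.4   72.7] ypr [87.8  2.7  0.2] foot [547.8  53.   18.2] TCP [543.7 -57.3  53.4]
```

>>> {"api": "move_arm", "payload": {"deltas": [[0.6, 0, 0, 0, 0, 0, 0], [0.55, 0, 0, 0, 0, 0, 0], [0.5, 0, 0, 0, 0, 0, 0], [0.4, 0, 0, 0, 0, 0, 0], [0.2, 0, 0, 0, 0, 0, 0], [0, 0, 0, 0, 0, 0, 0], [0, 0, 0, 0, 0, 0, 0], [0, 0, 0, 0, 0, 0, 0]], "force": 20}}

```text
t: 11.95
tool_pos: [546.1, -57.8, 54.6]
orientation: [0.497, -0.503, 0.521, 0.478]
contact_force: [0.1, -0.1, 0.1]
finger_gap: 1.003
```

```bash
python3 st.py
python3 - <<'E'
from h import *
p,r=Rt();im,d=viewer.camera('wrist'); save('w7',im); np.save('w7.npy',d);np.savez('w7p.npz',p=p,q=r.as_quat())
im,d=viewer.camera('side'); np.save('side7.npy',d); save('side7',cv2.resize(im[180:340,200:360],None,fx=4,fy=4))
E
```

```text
t 11.95 F [ 0.1 -0.1  0.1] M [0.15 0.01 0.01] gap 1.003
bridge origin if held [ 540.4 -206.9   74.1] ypr [87.8  2.8 -0.1] foot [550.3  52.6  19.4] TCP [546.1 -57.8  54.6]
```

View pics/w7.png

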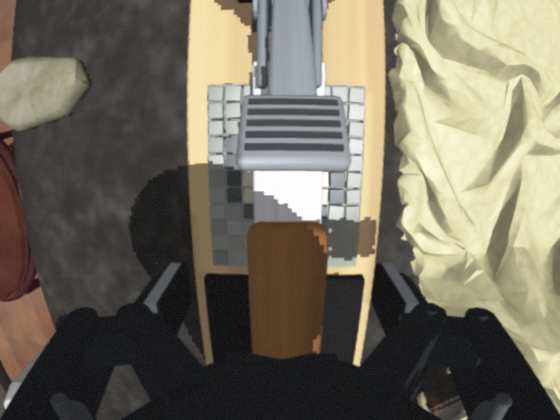

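View pics/side7.png

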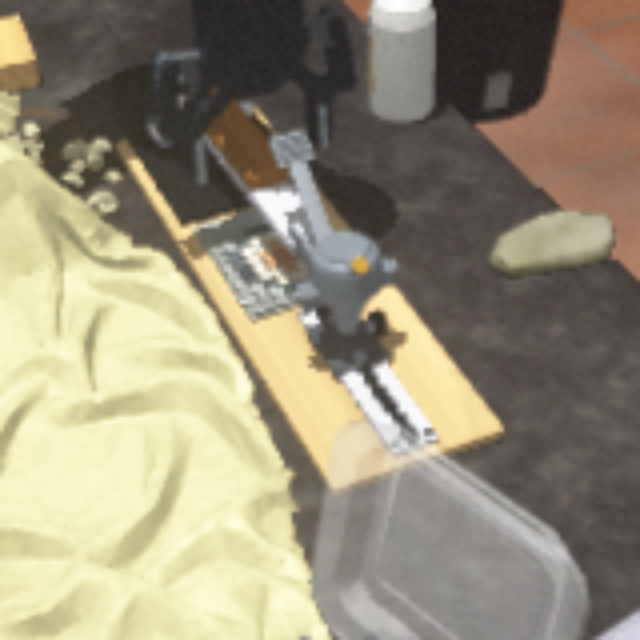

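>>> {"api": "move_arm", "payload": {"deltas": [[0, -0.012, 0, 0, 0, 0, 0], [0, -0.02, 0, 0, 0, 0, 0], [0, -0.025, 0, 0, 0, -0.5, 0], [0, -0.03, 0, 0, 0, -0.5, 0], [0.3, -0.03, 0, 0, 0, -0.7, 0], [0.6, -0.03, 0, 0, 0, -0.7, 0], [1, -0.02, 0, 0, 0, -0.5, 0], [1, 0, 0, 0, 0, 0, 0], [1, 0, 0, 0, 0, 0, 0]]}}

```text
t: 12.8
tool_pos: [544.4, -52.8, 235.5]
orientation: [0.511, -0.491, 0.508, 0.49]
contact_force: [0.5, -0.2, 0.3]
finger_gap: 0.297
```

```bash
python3 st.py
python3 - <<'E'
from h import *
p,r=Rt();im,d=viewer.camera('wrist'); save('w8',im); np.save('w8.npy',d);np.savez('w8p.npz',p=p,q=r.as_quat())
im,d=viewer.camera('side'); np.save('side8.npy',d); save('side8',cv2.resize(im[180:340,200:360],None,fx=4,fy=4))
im,d=viewer.camera('scene'); np.save('scene8.npy',d); save('scene8',cv2.resize(im[130:270,230:380],None,fx=4,fy=4))
E
```

```text
t 12.8 F [ 0.5 -0.2  0.3] M [-0.01  0.04  0.02] gap 0.297
bridge origin if held [ 538.8 -202.7  247.4] ypr [87.9 -0.1 -0.2] foot [548.6  59.2 206. ] TCP [544.4 -52.8 235.5]
```

View pics/w8.png

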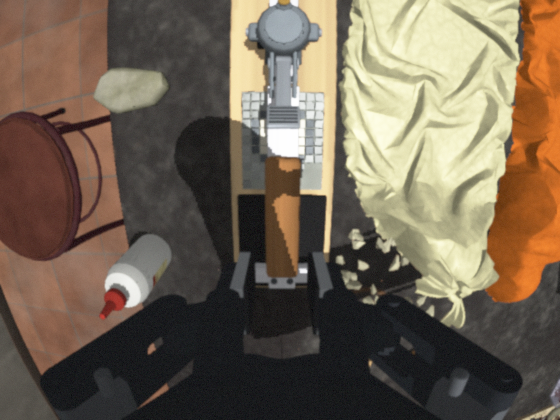

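View pics/scene8.png

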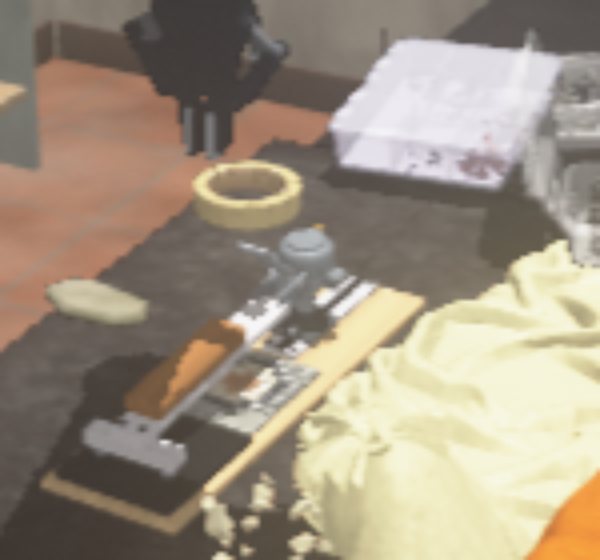

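The bridge is standing, with its crown at (283,28) in the wrist view and both feet on the pad. I'll measure the crown and the slope.

```bash
cat > meas.py <<'E'
import sys
from h import *
def meas(tag,cu,cv_,rad=22):
    z=np.load(tag+'p.npz'); p=z['p'];r=R.from_quat(z['q']);d=np.load(tag+'.npy');W=wcloud(d,p,r)
    v,u=np.mgrid[0:420,0:560]
    m=(np.hypot(u-cu,v-cv_)<rad)&(d>0); zt=np.percentile(W[m][:,2],95); q=W[m&(W[...,2]>zt-5)]
    print('crown n',len(q),q.mean(0).round(1),'top',round(zt,1),cv2.minEnclosingCircle(q[:,:2].astype(np.float32)))
    im=cv2.cvtColor(cv2.imread(f'pics/{tag}.png'),cv2.COLOR_BGR2HSV).astype(int)
    m=(im[...,0]>4)&(im[...,0]<20)&(im[...,1]>90)&(d>0)&(W[...,2]>35)&(W[...,2]<90)&(abs(W[...,0]-545)<35)&(u>200)&(u<340); q=W[m]
    A=np.c_[q[:,1],q[:,0],np.ones(len(q))]; c=np.linalg.lstsq(A,q[:,2],rcond=None)[0]
    print('rest',len(q),q.mean(0).round(1),'slope',np.degrees(np.arctan(c[:2])).round(2),cv2.minAreaRect(q[:,:2].astype(np.float32)))
if __name__=='__main__': meas(sys.argv[1],float(sys.argv[2]),float(sys.argv[3]))
E
python3 meas.py w8 283 28
python3 - <<'E'
from h import *
for n in('scene','side'):
    d=np.load(n+'8.npy'); w=cloud(n,d).reshape(-1,3)
    m=(d.ravel()>0)&(np.hypot(w[:,0]-538,w[:,1]+205)<22)&(w[:,2]>80); q=w[m]; t=np.percentile(q[:,2],90); q=q[q[:,2]>t-5]; print(n,len(q),q.mean(0),t)
E
```

```text
crown n 1301 [ 537.  -203.5   97.6] top 99.4 ((537.2074584960938, -203.48419189453125), 19.074281692504883)
rest 3970 [544.6 -26.6  75.3] slope [-3.21  0.  ] ((544.5645751953125, -21.82575225830078), (127.08792114257812, 34.125221252441406), 86.9808120727539)
scene 49 [ 536.92403559 -203.30799525   99.34275029] 101.3140920108716
side 109 [ 535.97003104 -209.01155267   98.28188044] 99.86707077729666
```

Run:
```python
from h import *
plan([537,-204.5,165],Rb(87.4,0),9,grip=1)
```

```text
need [  -6.8 -151.7  -68.3] [0.5 0.1 0. ] 9
[[1, 0.0076, 0.0001, -0.0169, 0.05, 0.01, 0.0], [1, 0.0076, 0.0001, -0.0169, 0.05, 0.01, 0.0], [1, 0.0076, 0.0001, -0.0169, 0.05, 0.01, 0.0], [1, 0.0076, 0.0001, -0.0169, 0.05, 0.01, 0.0], [1, 0.0076, 0.0001, -0.0169, 0.05, 0.01, 0.0], [1, 0.0076, 0.0001, -0.0169, 0.05, 0.01, 0.0], [1, 0.0076, 0.0, -0.0169, 0.05, 0.01, 0.0], [1, 0.0076, 0.0, -0.0169, 0.05, 0.01, 0.0], [1, 0.0076, 0.0, -0.0169, 0.05, 0.01, 0.0]]
```

>>> {"api": "move_arm", "payload": {"deltas": [[1, 0.004, 0, -0.017, 0, 0, 0], [1, 0.004, 0, -0.017, 0, 0, 0], [1, 0.004, 0, -0.017, 0, 0, 0], [1, 0.004, 0, -0.017, 0, 0, 0], [1, 0.006, 0, -0.017, 0, 0, 0], [1, 0.008, 0, -0.017, 0, 0, 0], [1, 0.01, 0, -0.017, 0, 0, 0], [1, 0.01, 0, -0.016, 0, 0, 0], [1, 0.008, 0, -0.012, 0, 0, 0], [1, 0, 0, 0, 0, 0, 0], [1, 0, 0, 0, 0, 0, 0]]}}

```text
t: 13.87
tool_pos: [531.0, -203.7, 155.4]
orientation: [0.502, -0.484, 0.514, 0.499]
contact_force: [1.0, -0.0, 1.4]
finger_gap: -0.002
```

```bash
python3 st.py
python3 - <<'E'
from h import *
plan([537,-204.5,112],Rb(87.4,0),3,grip=1)
p,r=Rt();im,d=viewer.camera('wrist'); save('w9',im)
E
```

```text
t 13.8667 F [ 1.  -0.   1.4] M [-0.01 -0.11  0.03] gap -0.002
bridge origin if held [ 526.4 -353.6  167.3] ypr [88.1 -0.1  1.6] foot [533.8 -91.6 125.9] TCP [ 531.  -203.7  155.4]
need [  6.   -0.8 -43.4] [ 0.7  0.1 -1.6] 3
[[1, 0.0144, -0.0024, -0.0002, 0.24, 0.04, -0.53], [1, 0.0144, -0.0023, -0.0002, 0.24, 0.04, -0.53], [1, 0.0145, -0.0022, -0.0002, 0.24, 0.04, -0.53]]
```

View pics/w9.png

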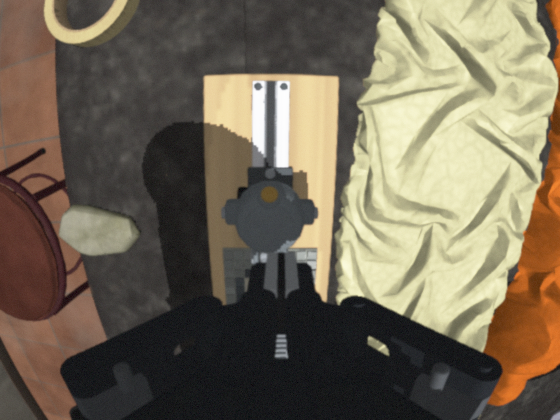

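The crown is at (270,215) and the brass pin head at (270,195), with the shut fingers just behind. I'll lower the fingers to just above the crown.

>>> {"api": "move_arm", "payload": {"deltas": [[1, 0.01, -0.0024, -0.0002, 0.2, 0, -0.5], [1, 0.012, -0.0024, -0.0002, 0.2, 0, -0.5], [1, 0.012, -0.0022, -0.0002, 0.2, 0, -0.5], [1, 0.006, 0, 0, 0, 0, 0], [1, 0, 0, 0, 0, 0, 0], [1, 0, 0, 0, 0, 0, 0]]}}

```text
t: 14.42
tool_pos: [539.2, -200.9, 116.3]
orientation: [0.511, -0.49, 0.509, 0.49]
contact_force: [0.6, 0.4, 0.6]
finger_gap: 0.004
```

```bash
python3 st.py
python3 - <<'E'
from h import *
plan([537,-204.5,101],Rb(87.4,0),2,grip=1)
E
```

```text
t 14.4167 F [0.6 0.4 0.6] M [ 0.01 -0.01 -0.01] gap 0.004
bridge origin if held [ 533.4 -350.8  128.2] ypr [87.8 -0.1 -0.1] foot [543.6 -88.9  86.7] TCP [ 539.2 -200.9  116.3]
need [ -2.2  -3.6 -15.3] [0.4 0.1 0.1] 2
[[1, 0.0076, 0.0011, -0.0019, 0.19, 0.05, 0.06], [1, 0.0076, 0.001, -0.0019, 0.19, 0.05, 0.06]]
```

>>> {"api": "move_arm", "payload": {"deltas": [[1, 0.005, 0.001, -0.002, 0, 0, 0], [1, 0.005, 0.001, -0.002, 0, 0, 0], [1, 0.002, 0, 0, 0, 0, 0], [1, 0, 0, 0, 0, 0, 0]]}}

```text
t: 14.75
tool_pos: [538.0, -204.7, 105.7]
orientation: [0.511, -0.492, 0.508, 0.49]
contact_force: [0.4, -0.6, 0.6]
finger_gap: 0.0
```

>>> {"api": "move_arm", "payload": {"deltas": [[1, 0.0015, 0, 0, 0, 0, 0], [1, 0.0015, 0, 0, 0, 0, 0]]}}

```text
t: 14.92
tool_pos: [538.2, -205.0, 103.1]
orientation: [0.511, -0.492, 0.508, 0.489]
contact_force: [0.5, 0.3, -0.1]
finger_gap: 0.001
```

>>> {"api": "move_arm", "payload": {"deltas": [[1, 0.001, 0, 0, 0, 0, 0], [1, 0.001, 0, 0, 0, 0, 0]]}}

```text
t: 15.08
tool_pos: [538.3, -205.0, 101.0]
orientation: [0.511, -0.492, 0.508, 0.489]
contact_force: [-0.2, -0.4, -1.4]
finger_gap: -0.001
```

>>> {"api": "move_arm", "payload": {"deltas": [[1, 0.001, 0, 0, 0, 0, 0], [1, 0.001, 0, 0, 0, 0, 0]]}}

```text
t: 15.25
tool_pos: [538.4, -205.1, 99.0]
orientation: [0.511, -0.492, 0.508, 0.489]
contact_force: [-0.6, 1.0, 4.3]
finger_gap: 0.003
```

>>> {"api": "move_arm", "payload": {"deltas": [[1, 0.001, 0, 0, 0, 0, 0], [1, 0.001, 0, 0, 0, 0, 0]]}}

```text
t: 15.42
tool_pos: [539.0, -205.3, 98.8]
orientation: [0.511, -0.493, 0.507, 0.488]
contact_force: [-1.1, 1.8, 4.3]
finger_gap: 0.001
```

>>> {"api": "move_arm", "payload": {"deltas": [[1, 0.001, 0, 0, 0, 0, 0], [1, 0.001, 0, 0, 0, 0, 0]]}}

```text
t: 15.58
tool_pos: [539.5, -205.4, 98.6]
orientation: [0.511, -0.493, 0.507, 0.488]
contact_force: [-1.2, 1.3, 4.9]
finger_gap: 0.002
```

>>> {"api": "move_arm", "payload": {"deltas": [[1, 0.002, 0.0008, 0.0003, 0, 0, 0], [1, 0.002, 0.0008, 0.0003, 0, 0, 0]]}}

```text
t: 15.75
tool_pos: [539.7, -205.5, 98.3]
orientation: [0.512, -0.496, 0.506, 0.486]
contact_force: [-0.9, 1.6, 7.8]
finger_gap: -0.001
```

```bash
python3 st.py
```

```text
t 15.75 F [-0.9  1.6  7.8] M [ 0.36  0.34 -0.07] gap -0.001
bridge origin if held [ 534.1 -355.4  111. ] ypr [87.9  0.2 -0.9] foot [544.3 -93.7  68.1] TCP [ 539.7 -205.5   98.3]
```

>>> {"api": "move_arm", "payload": {"deltas": [[1, 0.0025, 0.0015, 0.0003, 0, 0, 0.4], [1, 0.0025, 0.0015, 0.0003, 0, 0, 0.4]]}}

```text
t: 15.92
tool_pos: [539.7, -205.5, 98.2]
orientation: [0.51, -0.495, 0.508, 0.487]
contact_force: [0.9, 2.3, 8.4]
finger_gap: -0.0
```

```bash
python3 st.py
```

```text
t 15.9167 F [0.9 2.3 8.4] M [0.55 0.05 0.05] gap -0.0
bridge origin if held [ 534.3 -355.4  111.3] ypr [88.   0.3 -0.6] foot [543.9 -93.8  67.7] TCP [ 539.7 -205.5   98.2]
```

>>> {"api": "move_arm", "payload": {"deltas": [[1, 0.0035, 0.0015, 0, 0, -0.2, 0.3], [1, 0.0035, 0.001, 0, 0, 0, 0.2]]}}

```text
t: 16.08
tool_pos: [540.6, -206.2, 97.2]
orientation: [0.51, -0.496, 0.507, 0.487]
contact_force: [-0.7, 2.1, 12.4]
finger_gap: -0.003
```

```bash
python3 st.py
```

```text
t 16.0833 F [-0.7  2.1 12.4] M [0.93 0.41 0.  ] gap -0.003
bridge origin if held [ 535.4 -356.   110.2] ypr [88.1  0.3 -0.7] foot [544.8 -94.4  66.8] TCP [ 540.6 -206.2   97.2]
```

>>> {"api": "move_arm", "payload": {"deltas": [[1, 0.004, 0.0018, 0.0005, 0, -0.2, 0.3], [1, 0.004, 0.0015, 0.0005, 0, 0, 0.2]]}}

```text
t: 16.25
tool_pos: [541.1, -206.5, 95.9]
orientation: [0.51, -0.497, 0.506, 0.487]
contact_force: [-2.1, 0.6, 13.1]
finger_gap: -0.0
```

```bash
python3 st.py
```

```text
t 16.25 F [-2.1  0.6 13.1] M [0.34 0.61 0.  ] gap -0.0
bridge origin if held [ 536.1 -356.3  109. ] ypr [88.1  0.4 -0.8] foot [545.1 -94.8  65.4] TCP [ 541.1 -206.5   95.9]
```

Run:
```python
from h import *
p,r=Rt();im,d=viewer.camera('wrist'); save('w10',im[100:400,100:460])
im,d=viewer.camera('side'); save('side10',cv2.resize(im[200:320,220:360],None,fx=4,fy=4))
print(p)
```

```text
[ 541.10851969 -206.49732417   95.91165156]
```

View pics/w10.png

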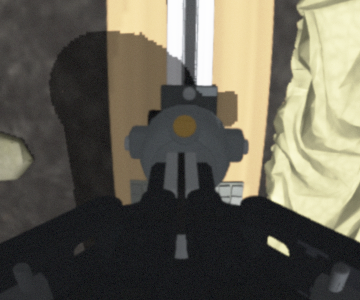

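View pics/side10.png

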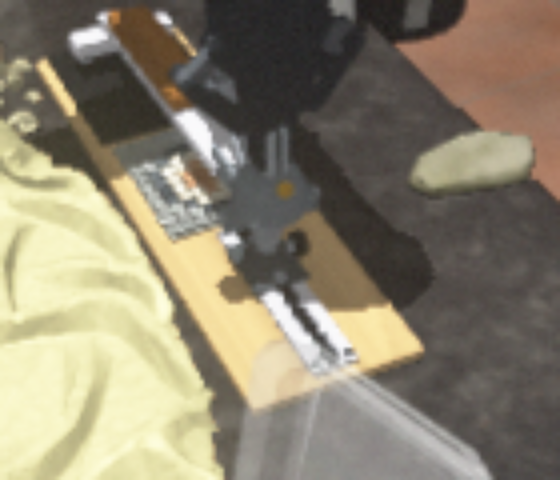

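The shut fingers are centred on the crown (columns of about 187 for both), and it has started to sink. I'll keep pressing.

>>> {"api": "move_arm", "payload": {"deltas": [[1, 0.0045, 0.0018, 0.0005, 0, -0.2, 0.3], [1, 0.0045, 0.0015, 0.0005, 0, 0, 0.2]]}}

```text
t: 16.52
tool_pos: [541.0, -207.2, 93.5]
orientation: [0.51, -0.498, 0.506, 0.486]
contact_force: [-1.0, 0.8, 10.5]
finger_gap: 0.006
```

```bash
python3 st.py
```

```text
t 16.5167 F [-1.   0.8 10.5] M [0.06 0.55 0.04] gap 0.006
bridge origin if held [ 536.2 -357.   106.8] ypr [88.2  0.4 -0.9] foot [545.  -95.5  62.8] TCP [ 541.  -207.2   93.5]
```

>>> {"api": "move_arm", "payload": {"deltas": [[1, 0.004, 0.0018, 0.0008, 0, -0.2, 0.4], [1, 0.004, 0.0015, 0.0008, 0, 0, 0.3]]}}

```text
t: 16.68
tool_pos: [540.1, -207.6, 91.0]
orientation: [0.508, -0.497, 0.507, 0.487]
contact_force: [-1.9, -2.2, 6.1]
finger_gap: 0.001
```

>>> {"api": "move_arm", "payload": {"deltas": [[1, 0.0035, 0.0015, 0.0008, 0, -0.2, 0.4], [1, 0.0035, 0.0015, 0.0008, 0, 0, 0.3]]}}

```text
t: 16.85
tool_pos: [538.5, -208.1, 87.6]
orientation: [0.506, -0.496, 0.509, 0.489]
contact_force: [0.1, -2.6, 5.5]
finger_gap: -0.001
```

```bash
python3 st.py
```

```text
t 16.85 F [ 0.1 -2.6  5.5] M [-0.92  0.03 -0.  ] gap -0.001
bridge origin if held [ 533.8 -357.9  101.3] ypr [88.2  0.6 -0.2] foot [542.  -96.4  56.7] TCP [ 538.5 -208.1   87.6]
```

>>> {"api": "move_arm", "payload": {"deltas": [[1, 0.0025, 0.0005, 0.0012, 0, -0.3, 0], [1, 0.0025, 0.0005, 0.0008, 0, -0.2, 0]]}}

```text
t: 17.02
tool_pos: [538.4, -207.8, 84.4]
orientation: [0.508, -0.495, 0.507, 0.49]
contact_force: [-0.3, -1.2, 3.0]
finger_gap: 0.002
```

>>> {"api": "move_arm", "payload": {"deltas": [[1, 0.0015, 0, 0.0008, 0, 0, 0], [1, 0.0015, 0, 0.0008, 0, 0, 0]]}}

```text
t: 17.18
tool_pos: [538.5, -207.2, 82.6]
orientation: [0.508, -0.495, 0.507, 0.489]
contact_force: [-5.0, -2.5, 16.0]
finger_gap: 0.003
```

```bash
python3 st.py
```

```text
t 17.1833 F [-5.  -2.5 16. ] M [-0.72  1.69 -0.06] gap 0.003
bridge origin if held [ 533.7 -357.1   95.6] ypr [88.2  0.3 -0.4] foot [542.3 -95.5  52.1] TCP [ 538.5 -207.2   82.6]
```

>>> {"api": "move_arm", "payload": {"deltas": [[1, 0.0018, 0.0006, 0, 0, 0, 0], [1, 0.0018, 0, 0, 0, 0, 0]]}}

```text
t: 17.35
tool_pos: [538.6, -207.4, 82.6]
orientation: [0.508, -0.497, 0.507, 0.488]
contact_force: [-6.7, 2.6, 13.5]
finger_gap: -0.003
```

```bash
python3 st.py;python3 - <<'E'
from h import *
p,r=Rt();im,d=viewer.camera('wrist'); save('w11',cv2.resize(im[150:350,180:380],None,fx=3,fy=3))
im,d=viewer.camera('side'); save('side11',cv2.resize(im[200:320,220:360],None,fx=4,fy=4))
E
```

```text
t 17.35 F [-6.7  2.6 13.5] M [ 0.88  2.15 -0.01] gap -0.003
bridge origin if held [ 533.9 -357.2   95.9] ypr [88.2  0.4 -0.6] foot [542.4 -95.7  52. ] TCP [ 538.6 -207.4   82.6]
```

View pics/w11.png

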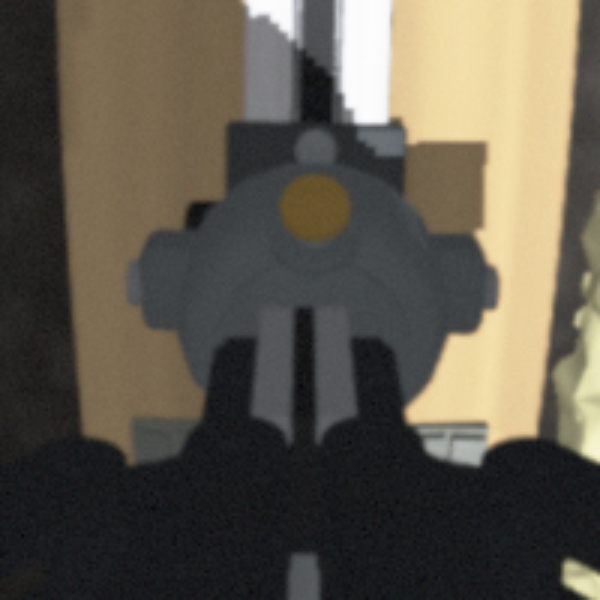

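View pics/side11.png

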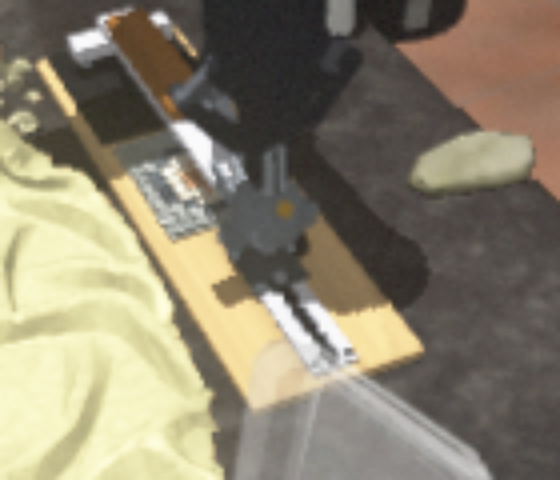

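>>> {"api": "move_arm", "payload": {"deltas": [[1, -0.004, 0, 0, 0, 0, 0], [1, -0.012, 0, 0, 0, 0, 0.3], [1, -0.02, 0, 0, 0, 0, 0.3], [1, -0.025, 0, 0, 0, 0, 0], [1, -0.015, 0, 0, 0, 0, 0], [1, -0.008, 0, 0, 0, 0, 0], [1, 0, 0, 0, 0, 0, 0], [1, 0, 0, 0, 0, 0, 0]]}}

```text
t: 18.12
tool_pos: [536.1, -201.9, 161.6]
orientation: [0.505, -0.489, 0.509, 0.496]
contact_force: [-0.1, 0.1, -0.6]
finger_gap: -0.006
```

```bash
python3 st.py;python3 - <<'E'
from h import *
p,r=Rt();im,d=viewer.camera('wrist'); save('w12',im); np.save('w12.npy',d);np.savez('w12p.npz',p=p,q=r.as_quat())
im,d=viewer.camera('side'); save('side12',cv2.resize(im[200:320,220:360],None,fx=4,fy=4)); np.save('side12.npy',d)
E
```

```text
t 18.1167 F [-0.1  0.1 -0.6] M [-0.05 -0.07  0.04] gap -0.006
bridge origin if held [ 531.8 -351.8  173.4] ypr [88.3 -0.2  0.7] foot [539.  -89.8 132.1] TCP [ 536.1 -201.9  161.6]
```

View pics/w12.png

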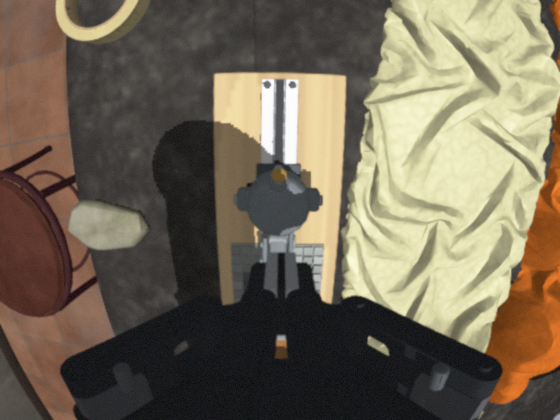

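View pics/side12.png

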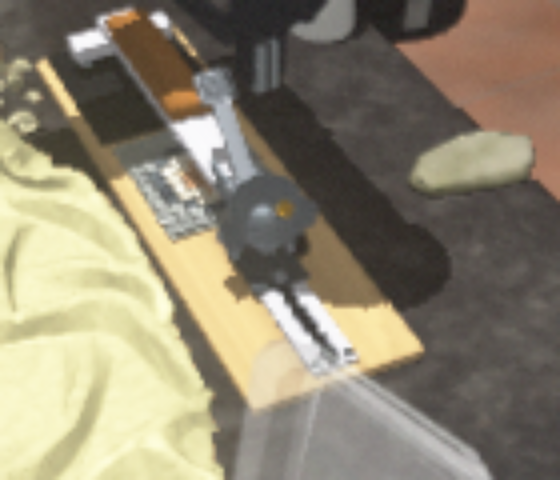

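The pin head moved from 20 px to 29 px off the crown centre, and the fingers met a hard stop at z = 82.6, so the ball is home. Before touching the lever I'll look from above to re-measure the bridge.

>>> {"api": "move_arm", "payload": {"deltas": [[1, -0.015, 0, 0.01, 0, 0, 0], [1, -0.015, 0, 0.02, 0, 0, 0], [1, -0.015, 0, 0.025, 0, 0, 0], [1, -0.015, 0, 0.025, 0, 0, 0], [1, -0.005, 0, 0.02, 0, 0, 0], [1, 0, 0, 0.01, 0, 0, 0], [1, 0, 0, 0, 0, 0, 0], [1, 0, 0, 0, 0, 0, 0]]}}

```text
t: 18.88
tool_pos: [536.5, -87.6, 216.7]
orientation: [0.501, -0.483, 0.514, 0.501]
contact_force: [-0.3, 0.2, 0.7]
finger_gap: -0.001
```

```bash
python3 st.py;python3 - <<'E'
from h import *
p,r=Rt();im,d=viewer.camera('wrist'); save('w13',im); np.save('w13.npy',d);np.savez('w13p.npz',p=p,q=r.as_quat())
E
```

```text
t 18.8833 F [-0.3  0.2  0.7] M [-0.09 -0.06  0.  ] gap -0.001
bridge origin if held [ 532.1 -237.6  228.2] ypr [88.2 -0.3  1.8] foot [539.1  24.5 187.4] TCP [536.5 -87.6 216.7]
```

View pics/w13.png

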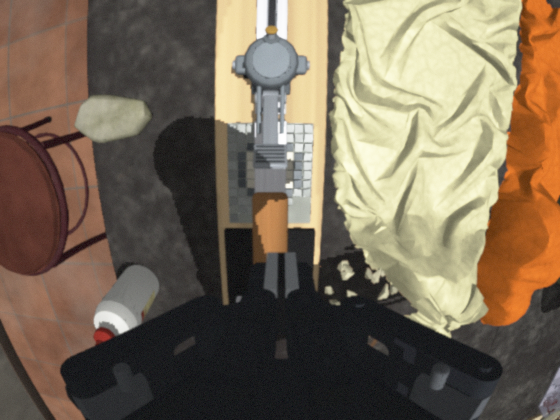

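```bash
python3 meas.py w13 271 62
python3 - <<'E'
from h import *
z=np.load('w13p.npz'); p=z['p'];r=R.from_quat(z['q']);d=np.load('w13.npy');W=wcloud(d,p,r)
v,u=np.mgrid[0:420,0:560]
m=(abs(u-270)<16)&(abs(v-155)<14)&(d>0)&(W[...,2]>85);q=W[m]; print('thumb',len(q),q.mean(0),q.min(0),q.max(0))
A=np.c_[q[:,1],np.ones(len(q))];c=np.linalg.lstsq(A,q[:,2],rcond=None)[0];print(np.degrees(np.arctan(c[0])))
m=(abs(u-270)<6)&(v>90)&(v<140)&(d>0);q=W[m];q=q[q[:,2]>60]
A=np.c_[q[:,1],np.ones(len(q))];c=np.linalg.lstsq(A,q[:,2],rcond=None)[0];print('arm',np.degrees(np.arctan(c[0])),len(q))
def T(a,back=0,O=np.array([537.3,-205,59.0]),yaw=87.4):
    a=np.radians(a); bx=32+68*np.cos(a)-7*np.sin(a)-back*np.sin(a); bz=3+68*np.sin(a)+7*np.cos(a)+back*np.cos(a)
    return O+R.from_euler('Z',yaw,degrees=True).apply([bx,0,bz])
print(T(41),T(41,45))
E
```

```text
crown n 1437 [ 536.6 -205.7   81.5] top 83.2 ((536.7379150390625, -205.62918090820312), 19.134592056274414)
rest 2198 [543.6 -60.6  70.1] slope [-2.58  0.44] ((541.2952880859375, -127.26112365722656), (219.7383575439453, 33.77253723144531), 88.32177734375)
thumb 803 [ 539.90964702 -129.24437993  113.46162549] [ 527.95658207 -138.7639598   102.44710843] [ 551.40472788 -119.62231119  120.65724474]
39.44024280733762
arm 42.49538858792824 538
[ 540.87132999 -126.35320656  111.89498103] [ 539.53209408 -155.84547135  145.85691214]
```

```bash
cat >> h.py <<'E'
O_=np.array([536.8,-206.2,58.8])
def Th(a,back=0,O=O_,yaw=87.4):
    a=np.radians(a); bx=32+68*np.cos(a)-7*np.sin(a)-back*np.sin(a); bz=3+68*np.sin(a)+7*np.cos(a)+back*np.cos(a)
    return O+R.from_euler('Z',yaw,degrees=True).apply([bx,0,bz])
E
python3 - <<'E'
from h import *
print(Th(41),Th(41,40)); plan(Th(41,40),Rb(87.4,-41),8,grip=1)
E
```

```text
[ 540.37132999 -127.55320656  111.69498103] [ 539.18089807 -153.76855304  141.88336424]
need [  2.8 -65.9 -74.4] [  0.1 -40.7  -2. ] 8
[[1, 0.0092, -0.0009, -0.0083, 0.01, -5.09, -0.25], [1, 0.0085, -0.0009, -0.0091, 0.01, -5.09, -0.25], [1, 0.0076, -0.0008, -0.0098, 0.01, -5.09, -0.25], [1, 0.0067, -0.0008, -0.0104, 0.01, -5.09, -0.25], [1, 0.0058, -0.0008, -0.011, 0.01, -5.09, -0.25], [1, 0.0048, -0.0008, -0.0114, 0.01, -5.09, -0.25], [1, 0.0038, -0.0007, -0.0118, 0.01, -5.09, -0.25], [1, 0.0027, -0.0007, -0.0121, 0.01, -5.09, -0.25]]
```

>>> {"api": "move_arm", "payload": {"deltas": [[1, 0.006, -0.0009, -0.0083, 0, -5.1, -0.25], [1, 0.0065, -0.0009, -0.0091, 0, -5.1, -0.25], [1, 0.0056, -0.0008, -0.0098, 0, -5.1, -0.25], [1, 0.005, -0.0008, -0.0104, 0, -5.1, -0.25], [1, 0.004, -0.0008, -0.011, 0, -5.1, -0.25], [1, 0.003, -0.0008, -0.0114, 0, -5.1, -0.25], [1, 0.002, -0.0007, -0.0118, 0, -5.1, -0.25], [1, 0.001, -0.0007, -0.0121, 0, -4, -0.25], [1, 0, 0, 0, 0, 0, 0], [1, 0, 0, 0, 0, 0, 0]]}}

```text
t: 19.77
tool_pos: [536.8, -168.4, 145.5]
orientation: [0.663, -0.279, 0.296, 0.628]
contact_force: [0.0, -0.2, 1.3]
finger_gap: 0.002
```

```bash
python3 st.py; python3 -c "
from h import *
plan(Th(41,40),Rb(87.4,-41),2,grip=1);plan(Th(41,12),Rb(87.4,-41),3,grip=1)"
```

```text
t 19.7667 F [ 0.  -0.2  1.3] M [-1.75  0.1  -0.05] gap 0.002
bridge origin if held [ 530.2 -287.8   54.1] ypr [ 86.8 -42.    0.1] foot [542.4 -65.4 198.3] TCP [ 536.8 -168.4  145.5]
need [ 2.4 14.6 -3.6] [-0.4  1.   0.3] 2
[[1, 0.0063, -0.0008, 0.0043, -0.21, 0.5, 0.14], [1, 0.0062, -0.0009, 0.0043, -0.21, 0.5, 0.14]]
need [  3.3  33.  -24.7] [-0.4  1.   0.3] 3
[[1, 0.0135, -0.0005, 0.0027, -0.14, 0.34, 0.1], [1, 0.0135, -0.0005, 0.0028, -0.14, 0.34, 0.1], [1, 0.0135, -0.0006, 0.0028, -0.14, 0.34, 0.1]]
```

>>> {"api": "move_arm", "payload": {"deltas": [[1, 0.006, -0.0008, 0.003, -0.2, 0.3, 0.1], [1, 0.01, -0.0006, 0.003, -0.2, 0.3, 0.1], [1, 0.01, -0.0006, 0.003, 0, 0.3, 0.1], [1, 0.006, 0, 0, 0, 0, 0], [1, 0, 0, 0, 0, 0, 0], [1, 0, 0, 0, 0, 0, 0]]}}

```text
t: 20.27
tool_pos: [540.3, -135.0, 126.6]
orientation: [0.656, -0.289, 0.3, 0.629]
contact_force: [-0.5, 0.2, 0.3]
finger_gap: -0.003
```

```bash
python3 st.py
python3 - <<'E'
from h import *
plan(Th(41,8),Rb(87.4,-41),2,grip=1);plan(Th(41,0),Rb(87.4,-41),2,grip=1)
im,d=viewer.camera('wrist'); save('w14',im)
im,d=viewer.camera('side'); save('side14',cv2.resize(im[180:300,220:360],None,fx=4,fy=4))
E
```

```text
t 20.2667 F [-0.5  0.2  0.3] M [-1.82  0.12 -0.  ] gap -0.003
bridge origin if held [ 535.5 -256.5   37.9] ypr [ 87.8 -40.8  -0.1] foot [544.4 -30.7 177.2] TCP [ 540.3 -135.   126.6]
need [-0.1  2.2 -8.9] [ 0.3 -0.2 -0.1] 2
[[1, 0.0041, 0.0001, -0.0021, 0.14, -0.12, -0.06], [1, 0.0041, 0.0001, -0.0021, 0.14, -0.12, -0.06]]
need [  0.1   7.4 -14.9] [ 0.3 -0.2 -0.1] 2
[[1, 0.0081, 0.0001, -0.0021, 0.14, -0.12, -0.06], [1, 0.0081, 0.0001, -0.0021, 0.14, -0.12, -0.06]]
```

View pics/w14.png

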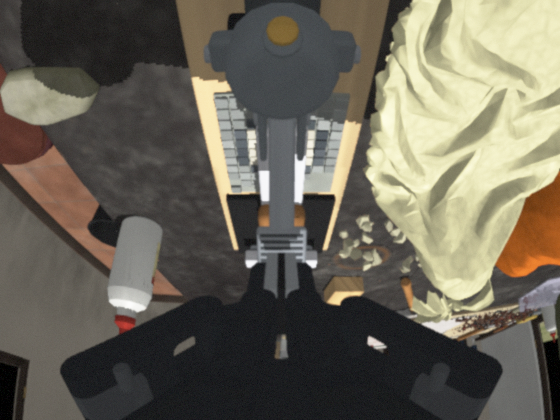

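View pics/side14.png

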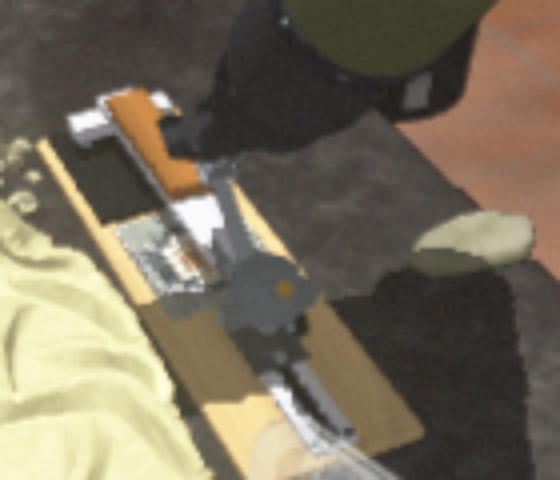

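>>> {"api": "move_arm", "payload": {"deltas": [[1, 0.003, 0, -0.002, 0.1, -0.1, 0], [1, 0.004, 0, -0.002, 0.1, -0.1, 0], [1, 0.003, 0, 0, 0, 0, 0], [1, 0, 0, 0, 0, 0, 0]]}}

```text
t: 20.7
tool_pos: [541.0, -132.3, 116.5]
orientation: [0.658, -0.287, 0.3, 0.629]
contact_force: [0.1, 0.0, 0.4]
finger_gap: 0.004
```

```bash
python3 st.py; python3 -c "
from h import *
plan(Th(41,0),Rb(87.4,-41),2,grip=1)"
```

```text
t 20.7 F [0.1 0.  0.4] M [-1.87  0.13  0.04] gap 0.004
bridge origin if held [ 535.7 -253.5   27.4] ypr [ 87.5 -40.9  -0.1] foot [545.5 -28.3 167.3] TCP [ 541.  -132.3  116.5]
need [-0.6  4.7 -4.8] [ 0.1 -0.1  0. ] 2
[[1, 0.0033, 0.0004, 0.0002, 0.04, -0.04, 0.01], [1, 0.0033, 0.0004, 0.0002, 0.04, -0.04, 0.01]]
```

>>> {"api": "move_arm", "payload": {"deltas": [[1, 0.002, 0.0004, 0.0002, 0, 0, 0], [1, 0.002, 0.0004, 0.0002, 0, 0, 0], [1, 0.0015, 0, 0, 0, 0, 0]]}}

```text
t: 20.95
tool_pos: [540.5, -129.1, 112.8]
orientation: [0.658, -0.288, 0.3, 0.628]
contact_force: [-1.0, -1.5, 5.0]
finger_gap: -0.003
```

```bash
cat > lv.py <<'E'
from h import *
p,r=Rt();s=bot.get_state()
q=R.from_euler('Z',87.4,degrees=True).inv().apply(p-O_); v=q[[0,2]]-[32,3]
rad=np.hypot(*v); ang=np.degrees(np.arctan2(v[1],v[0])-np.arcsin(7/rad)); M=r.as_matrix()
pit=np.degrees(np.arctan2(np.dot(M[:,0],R.from_euler('Z',87.4,degrees=True).apply([1,0,0])),-M[2,0]))
print('t',round(s['t'],2),'F',s['contact_force'].round(1),'|F|',np.linalg.norm(s['contact_force']).round(1),'TCP bridge',q.round(1),'lever deg',ang.round(1),'along',np.sqrt(rad**2-49).round(1),'tool tilt',pit.round(1))
E
python3 lv.py
```

```text
t 20.95 F [-1.  -1.5  5. ] |F| 5.3 TCP bridge [77.1 -0.2 54. ] lever deg 42.6 along 67.8 tool tilt 40.9
```

Contact is at the plate centre (lever at about 42.6°). I'll push it along its arc.

>>> {"api": "move_arm", "payload": {"deltas": [[1, 0.0025, 0, 0, 0, 0.5, 0], [1, 0.003, 0, 0, 0, 1, 0], [1, 0.003, 0, 0, 0, 1.5, 0]]}}

```text
t: 21.2
tool_pos: [540.9, -124.9, 108.0]
orientation: [0.65, -0.305, 0.317, 0.619]
contact_force: [-2.0, -0.7, 5.6]
finger_gap: -0.001
```

```bash
python3 lv.py
```

```text
t 21.2 F [-2.  -0.7  5.6] |F| 6.0 TCP bridge [81.4 -0.4 49.2] lever deg 37.1 along 67.3 tool tilt 37.7
```

>>> {"api": "move_arm", "payload": {"deltas": [[1, 0.0035, 0.0002, 0, 0, 2, 0], [1, 0.0035, 0.0002, 0, 0, 2.2, 0], [1, 0.0035, 0.0002, 0, 0, 2.2, 0], [1, 0.0035, 0.0002, 0, 0, 2.2, 0]]}}

```text
t: 21.53
tool_pos: [541.2, -118.6, 99.8]
orientation: [0.623, -0.356, 0.367, 0.592]
contact_force: [-1.1, -0.7, 5.6]
finger_gap: 0.001
```

```bash
python3 lv.py
```

```text
t 21.53 F [-1.1 -0.7  5.6] |F| 5.7 TCP bridge [87.8 -0.4 41. ] lever deg 28.3 along 67.1 tool tilt 28.5
```

>>> {"api": "move_arm", "payload": {"deltas": [[1, 0.0035, 0.0002, 0.0002, 0, 2, 0], [1, 0.0035, 0.0002, 0.0002, 0, 2.1, 0], [1, 0.0035, 0.0002, 0, 0, 2.1, 0], [1, 0.0035, 0.0002, 0, 0, 2.1, 0], [1, 0.0035, 0.0002, 0, 0, 2.1, 0]]}}

```text
t: 21.95
tool_pos: [541.5, -112.6, 88.8]
orientation: [0.585, -0.415, 0.424, 0.553]
contact_force: [-1.9, -1.1, 4.4]
finger_gap: 0.0
```

```bash
python3 lv.py
```

```text
t 21.95 F [-1.9 -1.1  4.4] |F| 4.9 TCP bridge [93.7 -0.4 30. ] lever deg 17.6 along 67.0 tool tilt 17.2
```

>>> {"api": "move_arm", "payload": {"deltas": [[1, 0.0035, 0.0002, 0.0002, 0, 2.1, 0], [1, 0.0035, 0.0002, 0.0002, 0, 2.1, 0], [1, 0.0035, 0.0002, 0, 0, 2.1, 0], [1, 0.0035, 0.0002, 0, 0, 2.1, 0], [1, 0.003, 0.0002, 0, 0, 2, 0]]}}

```text
t: 22.37
tool_pos: [541.6, -108.7, 76.6]
orientation: [0.542, -0.47, 0.477, 0.509]
contact_force: [-2.0, -1.2, 4.0]
finger_gap: 0.005
```

```bash
python3 lv.py
```

```text
t 22.37 F [-2.  -1.2  4. ] |F| 4.6 TCP bridge [97.6 -0.4 17.8] lever deg 6.7 along 66.9 tool tilt 6.0
```

>>> {"api": "move_arm", "payload": {"deltas": [[1, 0.003, 0.0002, 0, 0, 1.5, 0], [1, 0.003, 0.0002, 0, 0, 1.5, 0], [1, 0.0025, 0.0002, 0, 0, 1, 0]]}}

```text
t: 22.62
tool_pos: [541.7, -107.5, 70.3]
orientation: [0.523, -0.491, 0.496, 0.49]
contact_force: [-2.1, -1.5, 4.5]
finger_gap: -0.002
```

```bash
python3 lv.py
```

```text
t 22.62 F [-2.1 -1.5  4.5] |F| 5.2 TCP bridge [98.8 -0.5 11.5] lever deg 1.3 along 67.0 tool tilt 1.6
```

>>> {"api": "move_arm", "payload": {"deltas": [[1, 0.002, 0.0002, 0, 0, 0.7, 0], [1, 0.002, 0.0002, 0, 0, 0.5, 0]]}}

```text
t: 22.78
tool_pos: [542.0, -107.4, 68.5]
orientation: [0.517, -0.498, 0.501, 0.484]
contact_force: [-6.7, 2.1, 15.8]
finger_gap: 0.005
```

>>> {"api": "move_arm", "payload": {"deltas": [[1, 0.002, 0.0002, 0, 0, 0, 0], [1, 0.002, 0.0002, 0, 0, 0, 0]]}}

```text
t: 22.95
tool_pos: [542.1, -107.4, 68.5]
orientation: [0.516, -0.499, 0.5, 0.483]
contact_force: [-7.5, 2.3, 12.7]
finger_gap: 0.002
```

```bash
python3 lv.py
```

```text
t 22.95 F [-7.5  2.3 12.7] |F| 14.9 TCP bridge [98.9 -0.8  9.7] lever deg -0.3 along 66.9 tool tilt 0.0
```

Hard stop: the lever angle reads about 0° with 16 N and no further travel. I'll retreat and inspect.

>>> {"api": "move_arm", "payload": {"deltas": [[1, -0.004, 0, 0, 0, 0, 0], [1, -0.012, 0, 0, 0, 0, 0.3], [1, -0.025, 0, 0, 0, 0, 0.3], [1, -0.03, 0, 0.01, 0, 0, 0], [1, -0.03, 0, 0.01, 0, 0, 0], [1, -0.03, 0, 0.01, 0, 0, 0], [1, -0.02, 0, 0.01, 0, 0, 0], [1, 0, 0, 0, 0, 0, 0], [1, 0, 0, 0, 0, 0, 0]]}}

```text
t: 23.7
tool_pos: [538.5, -64.8, 220.6]
orientation: [0.514, -0.494, 0.504, 0.488]
contact_force: [-0.3, 0.3, -0.7]
finger_gap: 0.0
```

```bash
python3 st.py;python3 - <<'E'
from h import *
p,r=Rt();im,d=viewer.camera('wrist'); save('w15',im); np.save('w15.npy',d);np.savez('w15p.npz',p=p,q=r.as_quat())
im,d=viewer.camera('side'); save('side15',cv2.resize(im[180:300,220:360],None,fx=4,fy=4))
im,d=viewer.camera('scene'); save('scene15',cv2.resize(im[130:270,230:380],None,fx=4,fy=4))
E
```

```text
t 23.7 F [-0.3  0.3 -0.7] M [-0.01  0.05  0.04] gap 0.0
bridge origin if held [ 532.9 -214.7  232.1] ypr [87.9 -0.3 -0.9] foot [543.   47.3 191.4] TCP [538.5 -64.8 220.6]
```

View pics/w15.png

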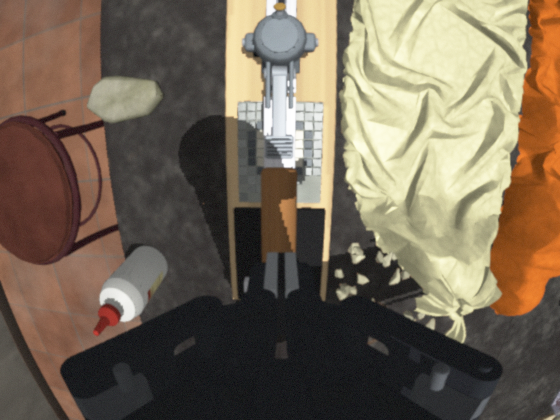

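View pics/side15.png

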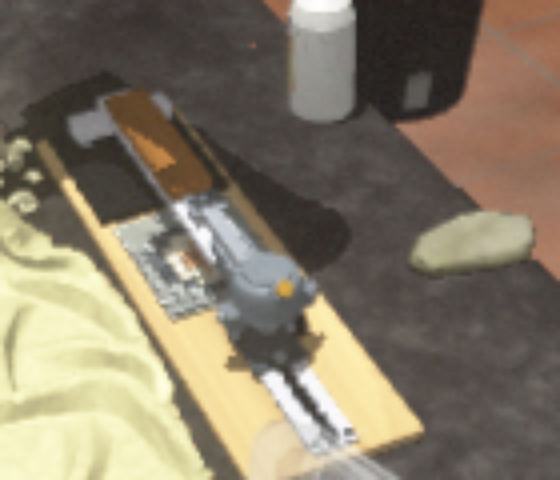

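View pics/scene15.png

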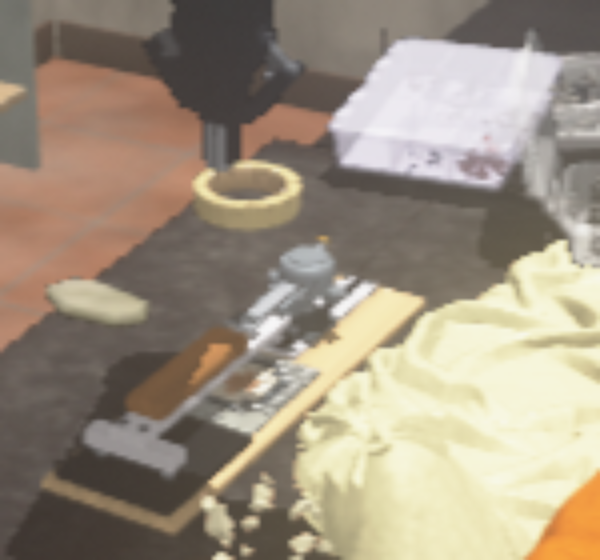

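The lever lies flat over the bar (wrist view, plate at about (280,145)), the brass pin head stands out beyond the socket nose, and the feet are on the pad. One numeric check before handing in.

```bash
python3 meas.py w15 280 39
python3 - <<'E'
from h import *
z=np.load('w15p.npz'); p=z['p'];r=R.from_quat(z['q']);d=np.load('w15.npy');W=wcloud(d,p,r)
v,u=np.mgrid[0:420,0:560]
m=(abs(u-280)<10)&(v>135)&(v<155)&(d>0);print('plate z',np.median(W[m][:,2]))
m=(abs(u-280)<13)&(v>175)&(v<250)&(d>0);q=W[m];c=np.polyfit(q[:,1],q[:,2],1);print('rest z',np.median(q[:,2]),'slope',np.degrees(c[0]))
# pin vs crown centre
for t in('w8','w15'):
    z=np.load(t+'p.npz'); p=z['p'];r=R.from_quat(z['q']);d=np.load(t+'.npy');W=wcloud(d,p,r)
    im=cv2.cvtColor(cv2.imread(f'pics/{t}.png'),cv2.COLOR_BGR2HSV).astype(int)
    m=(im[...,1]>140)&(im[...,0]>10)&(im[...,0]<28)&(v<30)&(abs(u-283)<14)&(d>0)&(W[...,2]>50);print(t,m.sum(),np.median(W[m],axis=0) if m.sum() else '')
E
```

```text
crown n 1330 [ 536.3 -205.1   81.5] top 83.2 ((536.4369506835938, -204.94024658203125), 19.112333297729492)
rest 2974 [543.7 -48.9  70.1] slope [-1.45  0.04] ((540.9262084960938, -114.98875427246094), (243.9816436767578, 33.981258392333984), 87.61552429199219)
plate z 68.39471812527697
rest z 70.35356812795591 slope 0.11354935617593173
w8 32 [ 535.89133161 -225.1034613   101.6293559 ]
w15 44 [ 535.35005017 -232.22408284   86.47040753]
```

Run:
```python
from bench import bot
print(bot.close_job(), bot.get_state()['t'])
```

```text
the job is handed in; nothing more can be done
the job is handed in; nothing more can be done
```

The bridge is set across the mosaic, pressed home on the ball and latched, and I handed the job in with the arm raised clear. The last clock reading before that was about 24 s.

**What I did:**
- **Placing:** I found the ball by camera at about (537, -205, 59) mm. I lifted the bridge by the hand rest and lowered it until the feet and plungers took a light contact, then let go.
- **Pressing:** I pushed the crown down about 16 mm with up to about 16 N, until it stopped hard.
- **Latching:** Only after that did I push the lever along its arc with about 5–6 N, to its own hard stop at about 16 N.

**Last checks:**
- **Ball home:** the crown top is at about 83 mm, as expected for a ball centre at 59 mm. The pin head came out about 5 mm.
- **Lever:** it lies flat over the bar, with the plate at about 68 mm and an angle of about 0°.
- **Bridge level:** the hand rest slopes about 0.1°, and both feet look to be on the rubber strip.
- **Other things on the bench:** the bottle, tape and slab were not touched.

**Disagreements:**
- **Slope script:** one script gave a slope of -1.45° because its points took in things besides the hand rest. A direct fit to the rest top gave 0.1°.
- **Foot contact:** while lowering, one foot briefly met the strip with about 18 N because the bridge was rolled slightly. I backed off and levelled it before letting go.

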